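# Park the pepper shaker and click the caddy's sliding stop into its next hole

### The job

Stand the pepper shaker in the open bay of the steel caddy. Then squeeze the spring button on the side of the caddy's sliding sleeve to free its pin, slide the sleeve towards the shaker, and let the button pop out into the next hole so that the stop is locked there. Feel for that hole gently, without ramming the pin against its edge, do not drop the shaker, and leave the other things where they are.

Things in the scene. Friction and masses are not known exactly. Their poses are not given: they have to be found in the camera images.
- pepper_shaker: glass pepper shaker with a steel cap, standing upright on the table, 43 mm in diameter and 75 mm tall, 0.08 to 0.15 kg; origin at the centre of its underside, z up. Grasp it round the body, at about half height
- caddy: low steel caddy fixed to the table, 90 (x) by 262 mm (y). Origin on the table top, middle of its width, z up; y runs along the sleeve's slide, from the bracket end (-135 mm) to the end wall (inner face +120 mm, 54 mm high). Floor top z = 6 mm. The shaker's bay is the floor between stop plate and end wall, 77 mm wide inside side lips 19 mm high
- bay (a point): good standing place for the shaker's underside: on the bay's floor, centred in its width, 31 mm before the end wall (caddy x 0, y +89, z +6 mm). The shaker may stand anywhere in the bay; the moving stop plate reaches at most caddy y = +58 mm when locked
- sleeve: aluminium square sleeve, 30 x 30 mm across, that slides over a fixed square tube along the caddy's y. Origin on the tube's axis, level with the button and 55 mm above the table; axes parallel to the caddy's. It runs from y = -20 to +72 mm of its origin, where the stop plate closes it
- plain_grip (a point): middle of the sleeve's plain part, on the axis, 42 mm beyond the button in +y: here the sleeve is 30 mm wide across x and can be gripped without touching the button
- button_face (a point): centre of the outer face of the grey round button, 18 mm in diameter, on the sleeve's -x side, 55 mm above the table; pressed along the caddy's +x. Button face to latch housing measures 50.5 mm with the button out, 45 mm fully pressed: a pinch across x, a finger on each, presses it
- button (a joint): press of the button in m: 0 = out (popped), 0.0055 = fully pressed; spring 4 N at the start, 9.5 N fully pressed. It carries a flat-sided pin, 4 mm deep in the tube's hole: the sleeve is free only above 0.004. Between holes the released pin rides on the tube and the button stays at 0.0034 to 0.004; over a hole it pops out to 0
- sleeve_slide (a joint): travel of the sleeve in m towards the end wall (caddy +y): within 0.001 of 0 as found, pin in its first hole with 1 mm play; limit 0.052. The one next hole lies somewhere 0.030 to 0.048 on, different each time and hidden. Sliding takes 1 to 3 N. Pin and holes are square: a popped pin stops the sleeve dead, both ways; do not load it with over 18 N
- rail: the fixed inner tube, 20 mm square, with its bracket at the caddy's -y end (bracket top 71 mm high); its origin and axes are the caddy's
- toothpick_jar: bystander: round jar with toothpicks, 46 mm in diameter, 66 mm tall; origin at the centre of its underside
- spare_spout: bystander: beige round plastic spout, 33 mm in diameter, 48 mm tall; origin at the centre of its underside
- loose_bowl: bystander: white bowl upside down, 89 mm in diameter, 53 mm tall; origin at the centre of its underside
- loose_fork: bystander: fork 177 mm long, lying flat; origin under its middle
- stop_plate (a point): middle of the top edge of the stop plate's bay side, the end of the sleeve: plate 66 mm wide (x), 8 mm thick (y), from 8 to 70 mm above the table; moves with the sleeve
- latch_housing (a point): centre of the outer face of the black latch housing on the sleeve's +x side, opposite the button: 28 mm long (y), 28 mm high, outer face 27 mm from the sleeve's axis
There are look-alikes about, which are no part of the job. There is more than one size of the pepper_shaker; the job needs the smaller.

How it is judged:
On the way:
1. the shaker stands in the bay, released, while the stop is still in its first hole (x of pepper_shaker in the frame of caddy between -0.022 and 0.022 m and y of pepper_shaker in the frame of caddy between 0.03 and 0.105 m and z of pepper_shaker in the frame of caddy between 0.002 and 0.01 m and angle between pepper_shaker's own z axis and vertical below 0.1 rad and contact force between the fingers and pepper_shaker below 0.1 N and linear speed of pepper_shaker below 0.03 m/s and value of joint sleeve_slide below 0.004 m), for 0.2 s.
At the end, for the whole second after the job is handed in: the shaker stands upright (within 0.1 rad) on the bay's floor, released and at rest; the sleeve is more than 20 mm on from its first hole, at rest, and the button has popped out (pressed less than 1 mm), its pin in the next hole (x of pepper_shaker in the frame of caddy between -0.022 and 0.022 m and y of pepper_shaker in the frame of caddy between 0.03 and 0.105 m and z of pepper_shaker in the frame of caddy between 0.002 and 0.01 m and angle between pepper_shaker's own z axis and vertical below 0.1 rad and contact force between the fingers and pepper_shaker below 0.1 N and linear speed of pepper_shaker below 0.03 m/s and value of joint sleeve_slide above 0.02 m and value of joint button below 0.001 m and velocity of joint sleeve_slide between -0.005 and 0.005 m/s); the robot touches nothing.
It fails at once if the pin is rammed against the tube (more than 18 N between sleeve and rail) (contact force between sleeve and rail above 18 N).
It fails at once if the shaker is dropped (moving untouched by the fingers at over 0.6 m/s) or tipped beyond 0.7 rad ((contact force between the fingers and pepper_shaker below 0.01 N and linear speed of pepper_shaker above 0.6 m/s) or angle between pepper_shaker's own z axis and vertical above 0.7 rad).
It fails at once if a bystander (jar, spout, bowl or fork) is moved by more than 30 mm (distance of any of toothpick_jar, spare_spout, loose_bowl, loose_fork from where it was at the start of the episode above 0.03 m).
It also fails if it takes over 61 s, if anything falls off the work surface, if the arm or the gripper's body presses on something with over 40 N, if the wrist force passes 120 N, or if a joint passes its speed limit or range.

### The arm

A 7-joint arm with a two-finger parallel gripper is mounted at the origin on a cart in front of the work surface, level with it; the furniture and walls round the work are solid. World frame = base frame: x ahead of the robot, y to its left, z up, the work surface at z = 0. Lengths are in m, angles in rad, forces in N, time in s.
With the tool pointing down it reaches from about 0.4 to 0.9 m from the base axis. Payload 5.5 kg.
Tool frame: the origin (TCP) lies midway between the tips of the shut fingers; the grasp point (between the pads) lies 19 mm behind it; z points along the fingers, x is the direction in which the jaws open and shut, and the axes are right-handed (so a half turn about z gives the same grasp; the last joint's range is limited). The gripper opens to 85 mm and grips with 20 to 120 N. Pads are 22 mm wide; open, the fingers measure 114 mm over their backs; the gripper's body (76 mm by 85 mm) begins 54 mm behind the grasp point. The pads swing forward as they close: fully open they stand 13 mm farther back than shut.
Start: joints at [-1.046, 0.501, -0.427, 1.55, 0.221, 1.138, -0.21], TCP at [0.168, 0.628, 0.231] pointing down, gripper open.
Joint ranges: [-2.88, 2.88], [-0.31, 2.03], [-1.54, 1.56], [0.2, 2.42], [-1.41, 4.55], [0.19, 2.02], [-2.57, 2.57]. Speed limits (rad/s): [2.57, 2.57, 3.14, 3.14, 3.14, 3.14, 3.14].

### API

Orientations are given as [roll, pitch, yaw] about the fixed x, y, z axes, in that order (R = Rz(yaw) Ry(pitch) Rx(roll)).
In Python, from plant import r, capture gives the robot as it stands.
- The arm moves only by the tool play_rows, never from a script. Its argument "moves" is a list of rows, each an object with "claw": the closure, from -1 (fully open) to 1 (shut), so that 0 is half open; "dp": the shift along the tool's x, y, z in units of 40 mm (1.0 is 40 mm), a list of three; "rot": the turn, a rotation vector about the tool's x, y, z in units of 6 degrees (1.0 is 6 degrees), a list of three. In form: [{"claw": claw, "dp": [x, y, z], "rot": [ax, ay, az]}, ...]. A call has 1 to 12 rows; each row shifts and turns the pose as measured when the row begins, along the tool's axes as they then stand; what a row does not reach is not made up. A row lasts 1/8 s, in which the tool goes at most 62.5 mm and 10.7 degrees, less where a joint would pass 70% of its speed; a pose out of reach is approached as far as the arm can. A call is refused whole if a number of a shift passes 1 or a number of a turn 1, either way. A call with a gripper value outside its range is refused whole. The fingers move at their own pace and stop on an object; "newtons" is the grip in N (left out, the last holds). Time passes only in rows, so rows that do not move let the fingers close. It gives the time, the measured TCP pose, the force and the opening at its end, in the units of the state.
- r.get_state(): the state, without advancing time (a new reading comes with each control period).
- capture(name): name is "scene" or "top"; returns a dict with "frame" (480x640x3 uint8, red, green, blue), "fx", "fy", "cx", "cy" (pixels), "dist" ([k1, k2, p1, p2, k3] as OpenCV has them; the pictures are not rectified), "xyz" and "orientation" of the camera in the world. Camera axes: x right, y up, looking along -z (the intrinsics and any distortion apply to the point x, -y, -z); pixel columns grow to the right and rows downward; lengths in m; the calibration is good to about 2 mm. A picture is of the moment at which its call begins. There is no depth.
- r.hand_in(): hands the job in, once; it reports no verdict.
The state is a dict: "t": time; "q": joint angles; "dq": joint speeds; "effort": joint torques, N m; "tcp_pos": TCP position; "tool_rot": TCP orientation; "contact_force": force on the tool from outside, world axes, zero at the start; "torque": the same for the moment, N m; "gripper_width": finger opening in m.
Only numpy, scipy, OpenCV 4.12 (cv2) and the standard library are available. Lean on these libraries where they do the work, as an engineer would, in place of code of your own. Each camera call takes 0.05 s, during which the arm holds its last target.

## Working session

There is one attempt and no reset: what is moved stays moved. The work goes in short steps, Python scripts to look and compute and a tool call to move; the robot and the scene stay as the last step left them, time stands still between calls to the robot, and variables do not carry over. Pictures are saved under pics/ and viewed, and the job is handed in when it is done.

Besides the shell and the picture viewer there is one more tool, called after "Request:" by a JSON object that holds its "fn" and its "kwargs". play_rows: Moves the arm, as the interface text tells. Its arguments: {"type":"object","properties":{"moves":{"type":"array","items":{"type":"object","properties":{"claw":{"type":"number"},"dp":{"type":"array","items":{"type":"number"}},"rot":{"type":"array","items":{"type":"number"}}}}},"newtons":{"type":"number"}},"required":["moves"]}

```bash
ls; mkdir -p pics; python3 - <<'E'
from plant import r, capture
import cv2, numpy as np
print(r.get_state())
for n in ("scene","top"):
    c=capture(n); cv2.imwrite(f"pics/{n}0.png",c["frame"][:,:,::-1])
    print({k:v for k,v in c.items() if k!="frame"})
E
```

```text
pics
{'t': 0.0, 'q': array([-1.04583661,  0.50186321, -0.42678037,  1.55144312,  0.22078831,
        1.13829313, -0.21033766]), 'dq': array([ 0.00101811,  0.00105845, -0.00076701,  0.00067365,  0.00037652,
        0.00120686,  0.00053918]), 'effort': array([-2.16498270e-04, -5.69514835e+01, -5.81636086e+00, -2.80940527e+01,
        1.05416551e-02,  1.19868715e-02,  9.42898026e-06]), 'tcp_pos': array([0.16807377, 0.6271796 , 0.23025162]), 'tool_rot': array([-3.14151505e+00,  1.95214943e-03,  1.30903811e+00]), 'contact_force': array([-0.38001912,  0.34448591,  0.28702125]), 'torque': array([-0.04254843,  0.03165172,  0.01911062]), 'gripper_width': 0.08541504058048391}
{'fx': 541.308067327303, 'fy': 541.308067327303, 'cx': 321.08253678082275, 'cy': 234.0490421788311, 'dist': array([-0.01958148,  0.        ,  0.        ,  0.        ,  0.        ]), 'xyz': array([-0.43023858, -0.65798068,  0.63218653]), 'orientation': array([ 1.12317843,  0.02246161, -1.09382603])}
{'fx': 462.799048787752, 'fy': 462.799048787752, 'cx': 317.51279655748186, 'cy': 239.48216142341693, 'dist': array([-0.06065512,  0.        ,  0.        ,  0.        ,  0.        ]), 'xyz': array([ 0.49010967, -0.09500806,  0.96390117]), 'orientation': array([ 0.13362835, -0.02663024, -1.55114175])}
```

View pics/scene0.png

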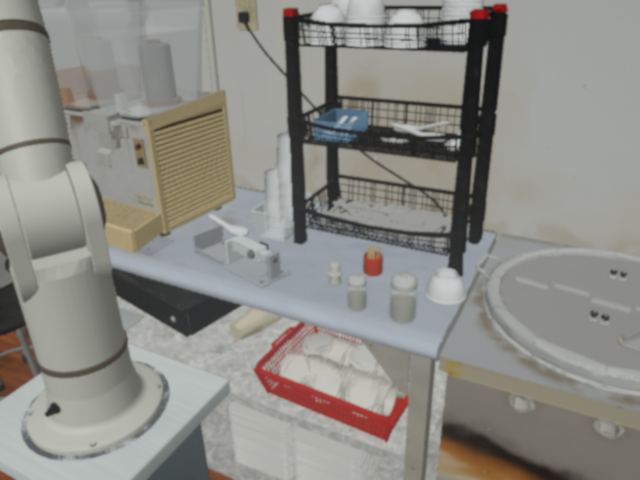

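View pics/top0.png

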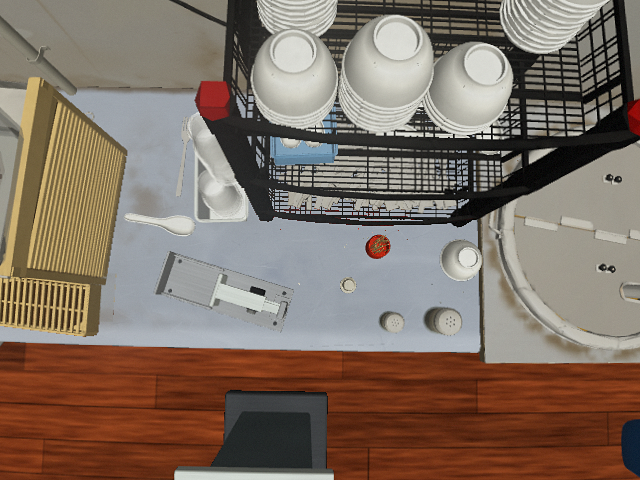

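```bash
cat > h.py <<'E'
import numpy as np, cv2
from scipy.spatial.transform import Rotation as R
def cam(c):
    K=np.array([[c["fx"],0,c["cx"]],[0,c["fy"],c["cy"]],[0,0,1.]])
    Rw=R.from_euler("xyz",c["orientation"]).as_matrix()@np.diag([1,-1,-1.]) # cv cam -> world
    return K,np.array(c["dist"]),Rw,np.array(c["xyz"])
def proj(c,P):
    K,d,Rw,t=cam(c); rv=cv2.Rodrigues(Rw.T)[0]; tv=-Rw.T@t
    return cv2.projectPoints(np.atleast_2d(P).astype(float),rv,tv,K,d)[0].reshape(-1,2)
def ray(c,uv):
    K,d,Rw,t=cam(c); p=cv2.undistortPoints(np.array([[uv]],float),K,d).ravel()
    v=Rw@np.array([p[0],p[1],1]); return t,v/np.linalg.norm(v)
def onz(c,uv,z):
    t,v=ray(c,uv); return t+v*(z-t[2])/v[2]
def crop(c,x0,y0,x1,y1,s,name):
    f=c["frame"][y0:y1,x0:x1,::-1]; cv2.imwrite(name,cv2.resize(f,None,fx=s,fy=s,interpolation=cv2.INTER_CUBIC))
E
python3 - <<'E'
from plant import capture
from h import *
import pickle
c={n:capture(n) for n in("scene","top")}
pickle.dump(c,open("c0.pkl","wb"))
t=c["top"]; s=c["scene"]
crop(t,145,240,305,340,5,"pics/t_caddy.png")
crop(t,330,220,490,340,5,"pics/t_shak.png")
crop(s,180,210,300,300,6,"pics/s_caddy.png")
crop(s,310,240,470,330,5,"pics/s_shak.png")
for n,uv,z in [("small",(392,320),.075),("large",(444,319),.09),("spout",(347,285),.048),("jar",(377,246),.066),("bowl",(462,260),.053)]:
    print(n,onz(t,uv,z).round(3))
for n,uv in [("small",(357,307)),("large",(403,319))]: print(n,onz(s,uv,0).round(3))
E
```

```text
small [ 0.458 -0.262  0.075]
large [ 0.462 -0.358  0.09 ]
spout [ 0.524 -0.177  0.048]
jar [ 0.601 -0.234  0.066]
bowl [ 0.578 -0.407  0.053]
small [ 0.45  -0.272  0.   ]
large [ 0.45  -0.374  0.   ]
```

View pics/t_caddy.png

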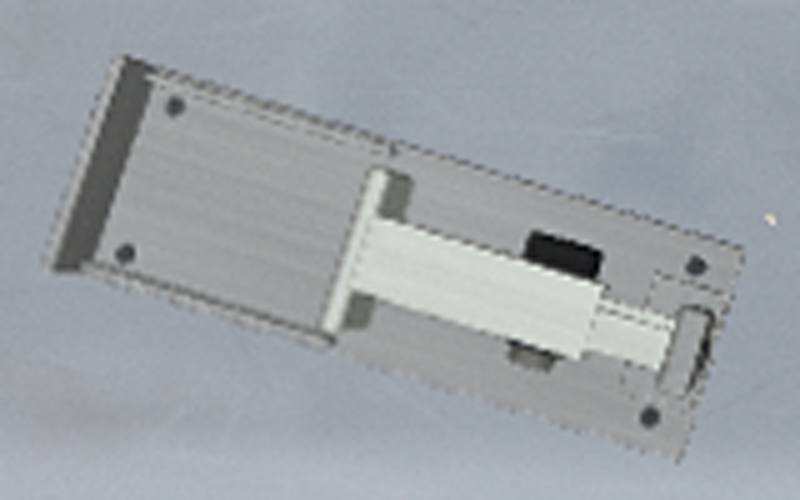

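View pics/s_caddy.png

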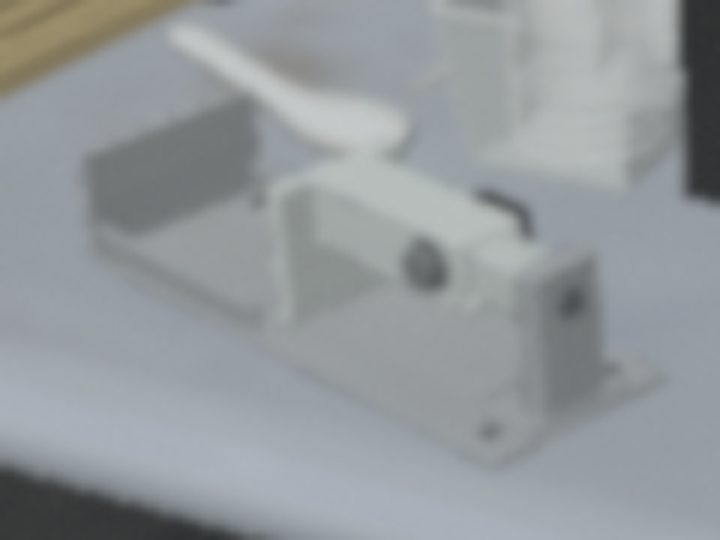

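View pics/t_shak.png

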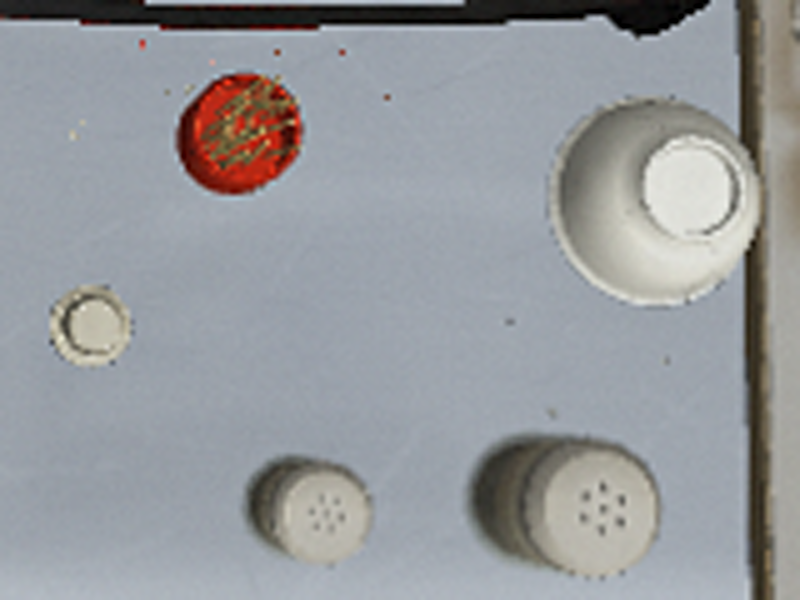

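View pics/s_shak.png

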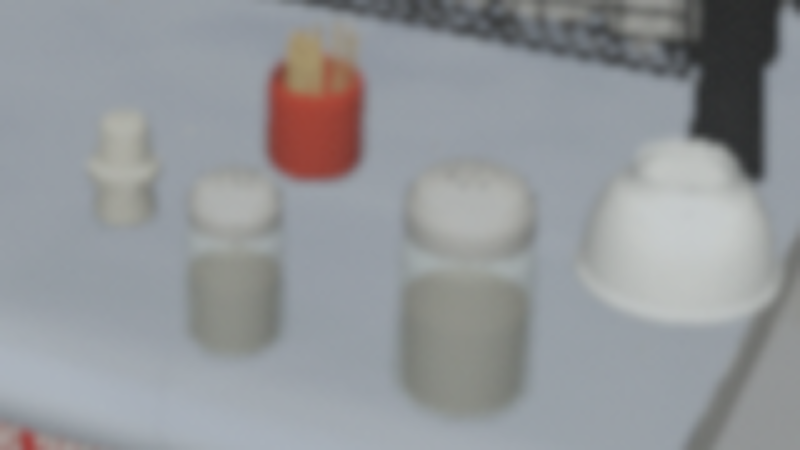

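```bash
cat > fit.py <<'E'
from h import *
import pickle
from scipy.optimize import least_squares
c=pickle.load(open("c0.pkl","rb")); t=c["top"]; s=c["scene"]
T=lambda x,y:(145+x/5,240+y/5); S=lambda x,y:(180+x/6,210+y/6)
obs=[("t",T(743,247),(.045,-.135,.006)),("t",T(682,460),(-.045,-.135,.006)),("t",T(125,57),(.045,.127,.054)),("t",T(50,268),(-.045,.127,.054)),
("s",S(495,465),(-.045,-.135,.003)),("s",S(667,377),(.045,-.135,.004)),("s",S(85,158),(-.045,.127,.054)),
("t",T(380,170),(.033,None,.07)),("t",T(325,325),(-.033,None,.07))]
def W(p,q):
    return np.array([p[0]+np.cos(p[2])*q[0]-np.sin(p[2])*q[1],p[1]+np.sin(p[2])*q[0]+np.cos(p[2])*q[1],q[2]])
def res(p):
    o=[]
    for k,uv,q in obs:
        q=list(q)
        if q[1] is None:q[1]=p[3]
        o.append(proj(c["top"if k=="t"else"scene"],W(p,q))[0]-uv)
    return np.array(o)
f=least_squares(lambda p:res(p).ravel(),[.5,.1,-.2,.006],loss="soft_l1")
print(f.x.round(4)); print(res(f.x).round(1))
# shaker
P=lambda x,y:(330+x/5,220+y/5); Q=lambda x,y:(310+x/5,240+y/5)
so=[("t",P(324,512),.075),("s",Q(234,178),.073)]
g=least_squares(lambda p:np.array([proj(t,[p[0],p[1],.075])[0]-P(324,512)]).ravel(),[.45,-.27]); print("top only",g.x)
# scene silhouettes: bottom left/right mid
import sys
def sil(cam,x,y,rad,z0,z1):
    a=np.linspace(0,2*np.pi,60); pts=np.array([[x+rad*np.cos(b),y+rad*np.sin(b),z] for b in a for z in(z0,z1)])
    p=proj(cam,pts); return p.min(0),p.max(0)
for xy in (g.x,):
    print("scene sil",sil(s,*xy,.0215,0,.075),"obs",Q(188,168),Q(282,355)); print("top sil",sil(t,*xy,.0215,0,.075),"obs",P(247,455),P(372,565))
img=t["frame"][:,:,::-1].copy()
np.save("caddy.npy",f.x)
for n,cc in c.items():
    im=cv2.resize(cc["frame"][:,:,::-1],None,fx=3,fy=3,interpolation=cv2.INTER_CUBIC)
    def dr(ps,col):
        pp=(proj(cc,np.array([W(f.x,q) for q in ps]))*3+1).astype(int); cv2.polylines(im,[pp],True,col,1)
    dr([(.045,-.135,.006),(-.045,-.135,.006),(-.045,.127,.006),(.045,.127,.006)],(0,0,255))
    dr([(.045,.12,.054),(-.045,.12,.054),(-.045,.127,.054),(.045,.127,.054)],(0,255,255))
    ys=f.x[3]-.072 
    dr([(.015,ys-.02,.07),(-.015,ys-.02,.07),(-.015,ys+.072,.07),(.015,ys+.072,.07)],(255,0,0))
    dr([(-.0235+.009*0,ys+.009*np.cos(a),.055+.009*np.sin(a)) for a in np.linspace(0,6.28,20)],(0,255,0))
    dr([(.027,ys-.014,.069),(.027,ys+.014,.069),(.027,ys+.014,.041),(.027,ys-.014,.041)],(255,0,255))
    if n=="top": o=im[720:1020,435:915]
    else: o=im[630:900,540:900]
    cv2.imwrite(f"pics/fit_{n}.png",cv2.resize(o,None,fx=1.6,fy=1.6))
E
python3 fit.py
```

```text
[ 0.5071  0.0658 -0.278   0.0119]
[[ 2.7  0.7]
 [ 1.7  0.5]
 [-0.8 -1.4]
 [-1.   0.2]
 [ 0.   0.2]
 [ 0.3 -0.6]
 [-2.2 -2.2]
 [ 0.  -1.4]
 [ 0.1  0.6]]
top only [ 0.45389433 -0.26696741]
scene sil (array([345.21147105, 269.50361623]), array([366.20982609, 311.20890989])) obs (347.6, 273.6) (366.4, 311.0)
top sil (array([377.51321488, 310.32139547]), array([405.95777519, 333.80880837])) obs (379.4, 311.0) (404.4, 333.0)
```

```bash
ls pics
```

```text
fit_scene.png
fit_top.png
s_caddy.png
s_shak.png
scene0.png
t_caddy.png
t_shak.png
top0.png
```

View pics/fit_top.png

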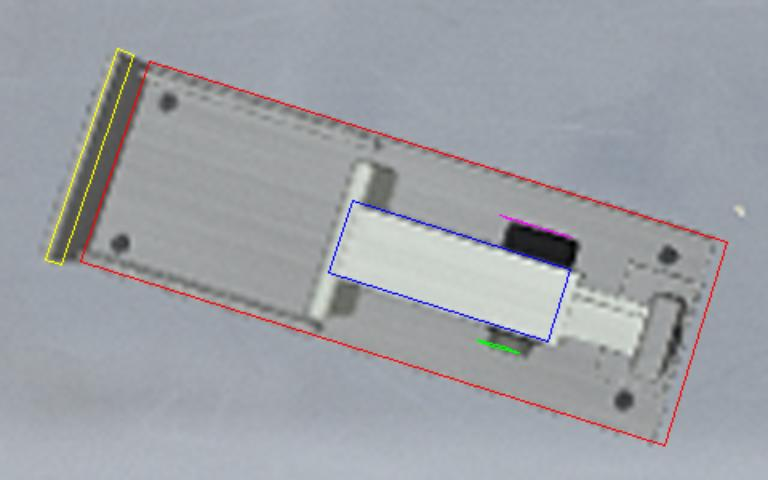

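View pics/fit_scene.png

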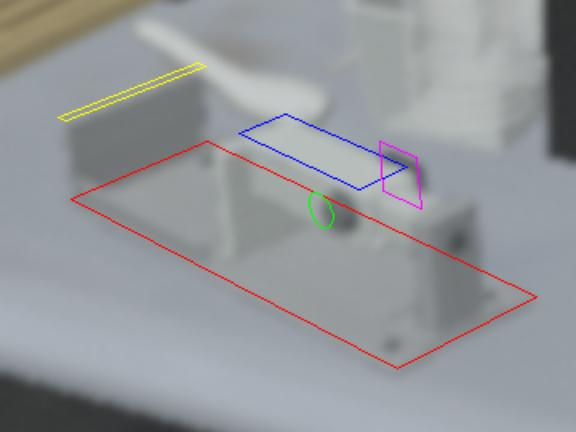

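```bash
python3 - <<'E'
from h import *
import pickle
c=pickle.load(open("c0.pkl","rb")); t=c["top"]; s=c["scene"]
crop(t,150,245,230,305,10,"pics/a1.png"); crop(t,225,270,305,335,10,"pics/a2.png")
T=lambda x,y:(145+x/5,240+y/5)
for n,p,z in [("R+",(743,247),.006),("R-",(682,460),.006),("wt+",(125,57),.054),("wt-",(50,268),.054),("wi+",(150,80),.006),("wi-",(97,262),.006),("pl+",(380,170),.07),("pl-",(325,325),.07),("wb-",(80,268),0)]:
    print(n,onz(t,T(*p),z).round(4))
E
```

```text
R+ [ 0.5146 -0.0708  0.006 ]
R- [ 0.4277 -0.0482  0.006 ]
wt+ [0.5824 0.1738 0.054 ]
wt- [0.499  0.1983 0.054 ]
wi+ [0.578 0.177 0.006]
wi- [0.5024 0.1945 0.006 ]
pl+ [0.5394 0.0681 0.07  ]
pl- [0.4798 0.0864 0.07  ]
wb- [0.4998 0.2032 0.    ]
```

View pics/a1.png

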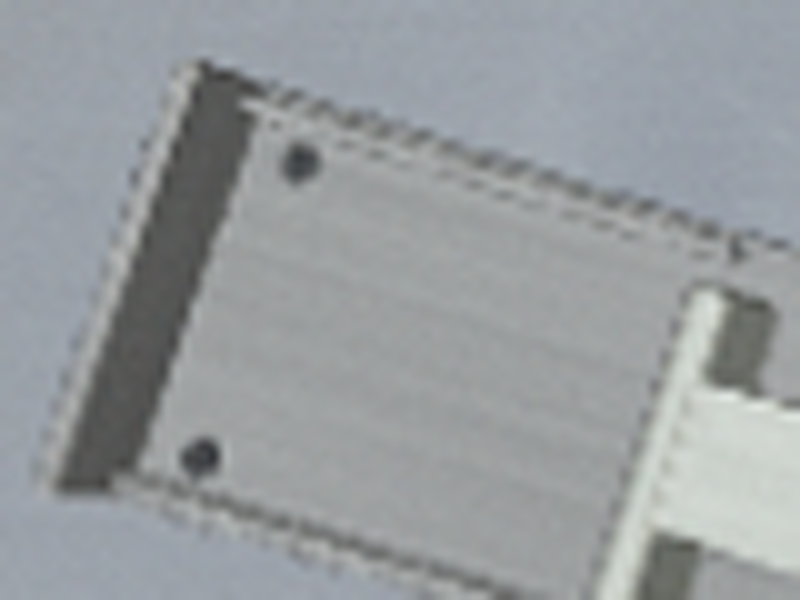

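View pics/a2.png

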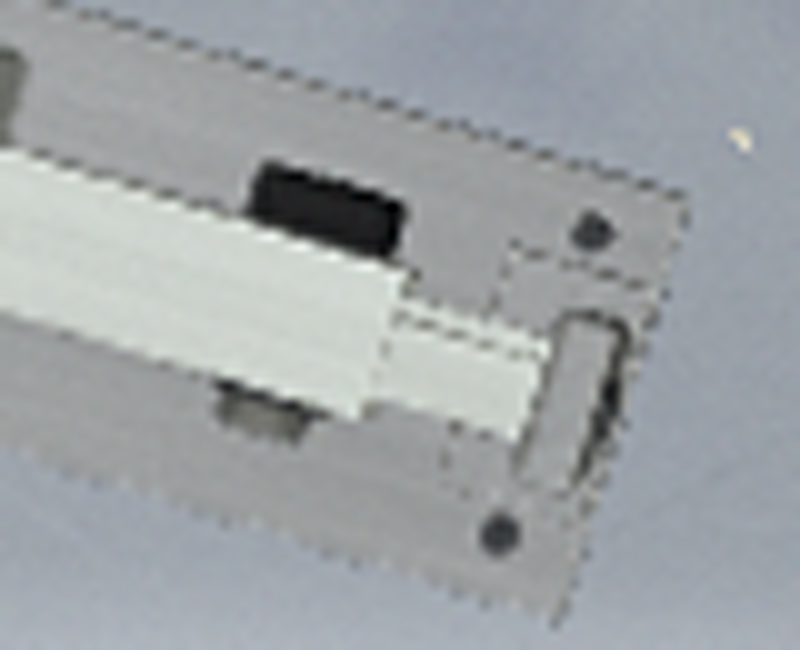

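```bash
sed -i 's/^obs=.*/A=lambda x,y:(150+x\/10,245+y\/10); B=lambda x,y:(225+x\/10,270+y\/10)\nobs=[("t",B(690,190),(.045,-.135,.006)),("t",B(560,625),(-.045,-.135,.006)),("t",A(253,105),(.0385,.12,.006)),("t",A(138,470),(-.0385,.12,.006)),("t",A(180,65),(.045,.127,.054)),("t",A(42,488),(-.045,.127,.054)),("t",A(685,290),(.033,None,.07)),("t",A(590,610),(-.033,None,.07)),/; s/^("t",T(380.*$/("s",S(85,245),(-.045,.127,.003))]/' fit.py; python3 fit.py
```

```text
[ 0.5072  0.0685 -0.2741  0.012 ]
[[ 1.   0.7]
 [ 0.9 -0.3]
 [ 1.3  1.1]
 [ 0.6  0.3]
 [-0.3 -1.4]
 [-1.6  0.1]
 [ 1.  -1.5]
 [-0.3 -0.5]
 [-0.7 -0.2]
 [-0.5 -1. ]
 [-3.1 -2.3]
 [-0.6  1.2]]
top only [ 0.45389433 -0.26696741]
scene sil (array([345.21147105, 269.50361623]), array([366.20982609, 311.20890989])) obs (347.6, 273.6) (366.4, 311.0)
top sil (array([377.51321488, 310.32139547]), array([405.95777519, 333.80880837])) obs (379.4, 311.0) (404.4, 333.0)
```

View pics/fit_top.png

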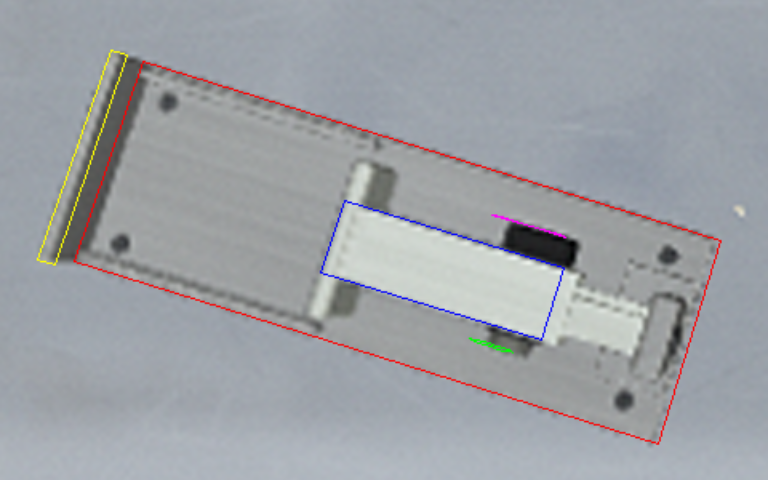

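View pics/fit_scene.png

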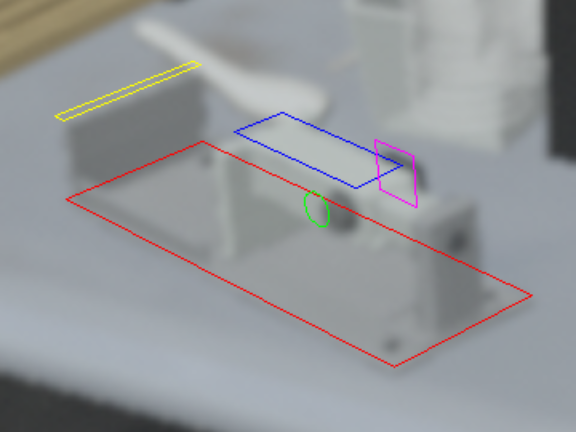

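```bash
cat > fit2.py <<'E'
from h import *
import pickle,sys
from scipy.optimize import least_squares
c=pickle.load(open("c0.pkl","rb")); t=c["top"]; s=c["scene"]
A=lambda x,y:(150+x/10,245+y/10); B=lambda x,y:(225+x/10,270+y/10);S=lambda x,y:(180+x/6,210+y/6)
Y=lambda d:("Y",d)
obs=[("t",B(690,190),(.045,-.135,.006)),("t",B(560,625),(-.045,-.135,.006)),("t",A(253,105),(.0385,.12,.006)),("t",A(138,470),(-.0385,.12,.006)),
("t",A(180,65),(.045,.127,.054)),("t",A(42,488),(-.045,.127,.054)),("t",A(687,290),(.033,Y(.08),.07)),("t",A(592,610),(-.033,Y(.08),.07)),
("t",B(258,428),(-.0235,Y(0),.055)),("t",B(415,270),(.015,Y(-.02),.07)),("t",B(362,418),(-.015,Y(-.02),.07)),("t",B(262,160),(.027,Y(.014),.069)),("t",B(408,203),(.027,Y(-.014),.069)),
("s",S(495,465),(-.045,-.135,.003)),("s",S(667,377),(.045,-.135,.004)),("s",S(85,158),(-.045,.127,.054)),("s",S(250,97),(.045,.127,.054)),("s",S(90,248),(-.045,.127,.003)),
("s",S(425,265),(-.0235,Y(0),.055)),("s",S(275,185),(-.033,Y(.08),.07))]
def W(p,q):
    return np.array([p[0]+np.cos(p[2])*q[0]-np.sin(p[2])*q[1],p[1]+np.sin(p[2])*q[0]+np.cos(p[2])*q[1],q[2]])
def adj(cc,d):
    k=dict(cc); k["xyz"]=np.array(cc["xyz"])+d[:3]
    k["orientation"]=(R.from_rotvec(d[3:])*R.from_euler("xyz",cc["orientation"])).as_euler("xyz"); return k
def res(p):
    ct=adj(t,p[4:10]); cs=adj(s,p[10:16]); o=[]
    for k,uv,q in obs:
        q=list(q)
        if isinstance(q[1],tuple): q[1]=p[3]+q[1][1]
        o.append(proj(ct if k=="t"else cs,W(p,q))[0]-uv)
    return np.array(o)
pr=np.tile([.002]*3+[.002]*3,2)
f=least_squares(lambda p:np.r_[res(p).ravel()/.7,p[4:]/pr],np.r_[.5,.1,-.2,-.068,np.zeros(12)],loss="soft_l1",x_scale=np.r_[.01,.01,.01,.01,pr])
if __name__=="__main__":
    print(f.x.round(4)); print(res(f.x).round(1))
    cov=np.linalg.inv(f.jac.T@f.jac); print(np.sqrt(np.diag(cov))[:4].round(4))
    np.save("fit2.npy",f.x)
    P=lambda x,y:(330+x/5,220+y/5); Q=lambda x,y:(310+x/5,240+y/5)
    for tt,ss in((t,s),(adj(t,f.x[4:10]),adj(s,f.x[10:16]))):
        def rr(p):
            a=np.linspace(0,2*np.pi,60)
            pts=np.array([[p[0]+.0215*np.cos(b),p[1]+.0215*np.sin(b),z] for b in a for z in(0,.03,.06)])
            u=proj(ss,pts); v=proj(tt,[[p[0],p[1],.075]])
            return np.r_[u[:,0].min()-Q(188,0)[0],u[:,0].max()-Q(282,0)[0],u[:,1].max()-Q(0,353)[1],(v[0]-P(324,512))]
        g=least_squares(rr,[.45,-.27]); print("shaker",g.x.round(4),rr(g.x).round(1))
E
python3 fit2.py
```

```text
[ 5.087e-01  6.920e-02 -2.759e-01 -7.000e-02  8.000e-04 -6.000e-04
  9.000e-04 -3.000e-04 -5.000e-04 -4.000e-04 -8.000e-04  6.000e-04
  9.000e-04  1.300e-03 -8.000e-04  1.800e-03]
[[ 0.2  0.8]
 [ 0.1 -0.3]
 [ 0.7  1. ]
 [-0.   0.2]
 [-0.9 -1.5]
 [-2.2 -0. ]
 [ 1.  -1.2]
 [-0.3 -0.3]
 [ 0.3  0.4]
 [-0.1  0.1]
 [ 0.4  0.4]
 [ 0.2 -0.1]
 [-0.5 -0.2]
 [ 0.8  0.4]
 [ 1.  -0.4]
 [-1.3 -1.7]
 [ 0.  -2.9]
 [ 0.4  1.3]
 [-0.7  1. ]
 [-1.1 -0.1]]
[0.0027 0.0027 0.0046 0.001 ]
shaker [ 0.4551 -0.2683] [-1.5  0.5  0.5  0.7 -0.6]
shaker [ 0.4556 -0.2665] [-0.7  1.3  1.1 -0.8 -0.3]
```

```bash
cat > plan.py <<'E'
import sys,json
from plant import r
from h import *
def state():
    s=r.get_state(); return s
def plan(wps,rows,yaw_end=None,st=None):
    pass
def go(target,yaw=None,n=None,step=.035,tilt=True):
    """print rows from current pose to target (straight line, tool down)"""
    s=r.get_state(); p=np.array(s["tcp_pos"]); Rc=R.from_euler("xyz",s["tool_rot"])
    Rt=R.from_euler("xyz",[np.pi,0,yaw if yaw is not None else s["tool_rot"][2]])
    rv=(Rc.inv()*Rt).as_rotvec(); d=np.array(target)-p
    m=max(int(np.ceil(np.linalg.norm(d)/step)),int(np.ceil(np.degrees(np.abs(rv).max())/6)),1) if n is None else n
    for i in range(m):
        Ri=Rc*R.from_rotvec(rv*i/m)
        print((Ri.inv().apply(d/m)/.04).round(3).tolist(),(np.degrees(rv)/m/6).round(3).tolist())
def show():
    s=r.get_state(); print("t",round(s["t"],2),"p",s["tcp_pos"].round(4),"rpy",s["tool_rot"].round(4),"F",s["contact_force"].round(1),"w",round(s["gripper_width"],4),"q",s["q"].round(2))
if __name__=="__main__":
    show()
    if len(sys.argv)>1:
        a=[float(x) for x in sys.argv[1:4]]; y=float(sys.argv[4]) if len(sys.argv)>4 else None
        go(a,y,int(sys.argv[5]) if len(sys.argv)>5 else None)
E
python3 plan.py .36 .45 .25 0.9
```

```text
t 0.2 p [0.1681 0.6274 0.2306] rpy [-3.1415e+00  1.2000e-03  1.3091e+00] F [ 0.2 -0.3 -0.2] w 0.0854 q [-1.05  0.5  -0.43  1.55  0.22  1.14 -0.21]
[-0.381, 0.723, -0.06] [0.0, 0.001, 0.488]
[-0.343, 0.741, -0.06] [0.0, 0.001, 0.488]
[-0.305, 0.758, -0.06] [0.0, 0.001, 0.488]
[-0.266, 0.772, -0.06] [0.0, 0.001, 0.488]
[-0.226, 0.785, -0.06] [0.0, 0.001, 0.488]
[-0.185, 0.795, -0.06] [0.0, 0.001, 0.488]
[-0.144, 0.804, -0.06] [0.0, 0.001, 0.488]
[-0.103, 0.81, -0.06] [0.0, 0.001, 0.488]
```

Request:
{"fn": "play_rows", "kwargs": {"moves": [{"claw":-1,"dp":[-0.38,0.72,-0.06],"rot":[0,0,0.5]},{"claw":-1,"dp":[-0.34,0.74,-0.06],"rot":[0,0,0.5]},{"claw":-1,"dp":[-0.3,0.76,-0.06],"rot":[0,0,0.5]},{"claw":-1,"dp":[-0.26,0.77,-0.06],"rot":[0,0,0.5]}], "newtons": 30}}

```text
t: 0.7
tcp_pos: [0.2622, 0.538, 0.2388]
tool_rot: [-3.139, 0.004, 1.1]
contact_force: [0.6, 0.3, -0.3]
gripper_width: 0.0851
```

```bash
python3 plan.py .40 .35 .25 0.6
```

```text
t 0.7 p [0.2622 0.538  0.2388] rpy [-3.1392  0.0036  1.1001] F [ 0.6  0.3 -0.3] w 0.0851 q [-0.88  0.4  -0.37  1.68  0.15  1.1  -0.19]
[-0.375, 0.743, -0.04] [-0.002, 0.006, 0.682]
[-0.321, 0.768, -0.04] [-0.002, 0.006, 0.682]
[-0.266, 0.789, -0.04] [-0.002, 0.006, 0.682]
[-0.209, 0.806, -0.04] [-0.002, 0.006, 0.682]
[-0.151, 0.819, -0.04] [-0.002, 0.006, 0.682]
[-0.092, 0.828, -0.04] [-0.002, 0.006, 0.682]
[-0.032, 0.832, -0.04] [-0.002, 0.006, 0.682]
```

```bash
python3 plan.py .46 .12 .25 0.2 12
```

```text
t 0.7 p [0.2622 0.538  0.2388] rpy [-3.1392  0.0036  1.1001] F [ 0.6  0.3 -0.3] w 0.0851 q [-0.88  0.4  -0.37  1.68  0.15  1.1  -0.19]
[-0.589, 0.762, -0.023] [-0.0, 0.004, 0.716]
[-0.531, 0.804, -0.023] [-0.0, 0.004, 0.716]
[-0.469, 0.842, -0.023] [-0.0, 0.004, 0.716]
[-0.404, 0.875, -0.023] [-0.0, 0.004, 0.716]
[-0.338, 0.902, -0.024] [-0.0, 0.004, 0.716]
[-0.269, 0.925, -0.024] [-0.0, 0.004, 0.716]
[-0.199, 0.943, -0.024] [-0.0, 0.004, 0.716]
[-0.128, 0.955, -0.024] [-0.0, 0.004, 0.716]
[-0.056, 0.962, -0.024] [-0.0, 0.004, 0.716]
[0.016, 0.963, -0.024] [-0.0, 0.004, 0.716]
[0.089, 0.959, -0.024] [-0.0, 0.004, 0.716]
[0.16, 0.95, -0.023] [-0.0, 0.004, 0.716]
```

Request:
{"fn": "play_rows", "kwargs": {"moves": [{"claw":-1,"dp":[-0.59,0.76,-0.02],"rot":[0,0,0.72]},{"claw":-1,"dp":[-0.53,0.8,-0.02],"rot":[0,0,0.72]},{"claw":-1,"dp":[-0.47,0.84,-0.02],"rot":[0,0,0.72]},{"claw":-1,"dp":[-0.4,0.88,-0.02],"rot":[0,0,0.72]},{"claw":-1,"dp":[-0.34,0.9,-0.02],"rot":[0,0,0.72]},{"claw":-1,"dp":[-0.27,0.92,-0.02],"rot":[0,0,0.72]},{"claw":-1,"dp":[-0.2,0.94,-0.02],"rot":[0,0,0.72]},{"claw":-1,"dp":[-0.13,0.95,-0.02],"rot":[0,0,0.72]},{"claw":-1,"dp":[-0.06,0.96,-0.02],"rot":[0,0,0.72]},{"claw":-1,"dp":[0.02,0.96,-0.02],"rot":[0,0,0.72]},{"claw":-1,"dp":[0.09,0.96,-0.02],"rot":[0,0,0.72]},{"claw":-1,"dp":[0.16,0.95,-0.02],"rot":[0,0,0.72]}]}}

```text
t: 2.2
tcp_pos: [0.4576, 0.1033, 0.2485]
tool_rot: [3.141, 0.003, 0.165]
contact_force: [0.3, -0.2, 0.4]
gripper_width: 0.0857
```

```bash
python3 plan.py .455 -.267 .16 -.275 12
```

```text
t 2.2 p [0.4576 0.1033 0.2485] rpy [3.1408e+00 2.9000e-03 1.6510e-01] F [ 0.3 -0.2  0.4] w 0.0857 q [-0.31  0.13  0.03  1.98 -0.    1.04 -0.11]
[-0.132, 0.76, 0.185] [0.001, 0.002, 0.35]
[-0.104, 0.764, 0.185] [0.001, 0.002, 0.35]
[-0.076, 0.768, 0.185] [0.001, 0.002, 0.35]
[-0.048, 0.77, 0.185] [0.001, 0.002, 0.35]
[-0.019, 0.771, 0.185] [0.001, 0.002, 0.35]
[0.009, 0.771, 0.185] [0.001, 0.002, 0.35]
[0.037, 0.77, 0.185] [0.001, 0.002, 0.35]
[0.065, 0.769, 0.185] [0.001, 0.002, 0.35]
[0.093, 0.766, 0.185] [0.001, 0.002, 0.35]
[0.121, 0.762, 0.185] [0.001, 0.002, 0.35]
[0.149, 0.757, 0.185] [0.001, 0.002, 0.35]
[0.177, 0.751, 0.185] [0.001, 0.002, 0.35]
```

Request:
{"fn": "play_rows", "kwargs": {"moves": [{"claw":-1,"dp":[-0.13,0.76,0.18],"rot":[0,0,0.35]},{"claw":-1,"dp":[-0.1,0.76,0.18],"rot":[0,0,0.35]},{"claw":-1,"dp":[-0.08,0.77,0.18],"rot":[0,0,0.35]},{"claw":-1,"dp":[-0.05,0.77,0.18],"rot":[0,0,0.35]},{"claw":-1,"dp":[-0.02,0.77,0.18],"rot":[0,0,0.35]},{"claw":-1,"dp":[0.01,0.77,0.18],"rot":[0,0,0.35]},{"claw":-1,"dp":[0.04,0.77,0.18],"rot":[0,0,0.35]},{"claw":-1,"dp":[0.06,0.77,0.18],"rot":[0,0,0.35]},{"claw":-1,"dp":[0.09,0.77,0.18],"rot":[0,0,0.35]},{"claw":-1,"dp":[0.12,0.76,0.18],"rot":[0,0,0.35]},{"claw":-1,"dp":[0.15,0.72,0.18],"rot":[0,0,0.3]},{"claw":-1,"dp":[0,0,0],"rot":[0,0,0]}]}}

```text
t: 3.7
tcp_pos: [0.4523, -0.248, 0.1676]
tool_rot: [3.14, -0.0, -0.25]
contact_force: [-0.1, -0.7, -0.5]
gripper_width: 0.0854
```

```bash
python3 plan.py .455 -.267 .12 -.275; python3 - <<'E'
from plant import capture
from h import *
import pickle
c={n:capture(n) for n in("scene","top")}
pickle.dump(c,open("c1.pkl","wb"))
a=cv2.resize(c["scene"]["frame"][200:330,300:480,::-1],None,fx=4,fy=4)
cv2.imwrite("pics/s1.png",a); crop(c["top"],330,220,490,360,4,"pics/t1.png")
E
```

```text
t 3.7 p [ 0.4523 -0.248   0.1676] rpy [ 3.1401e+00 -2.0000e-04 -2.5040e-01] F [-0.1 -0.7 -0.5] w 0.0854 q [ 0.17  0.32  0.33  1.97 -0.13  0.88  0.32]
[0.092, 0.221, 0.596] [0.007, -0.001, 0.117]
[0.094, 0.22, 0.595] [0.007, -0.001, 0.117]
```

View pics/s1.png

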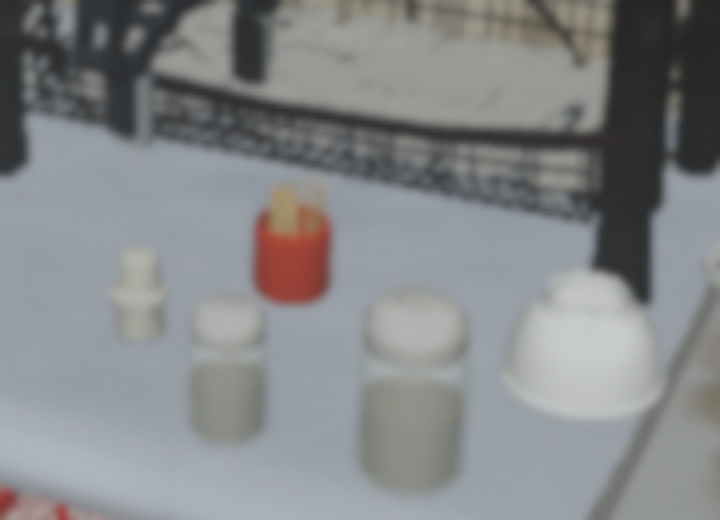

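View pics/t1.png

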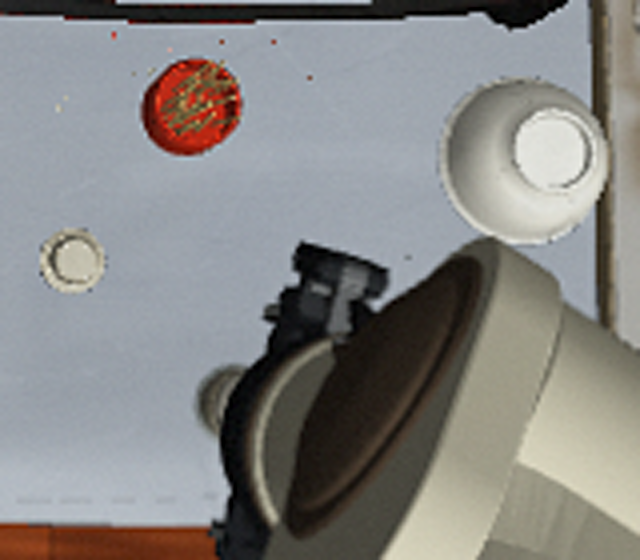

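Request:
{"fn": "play_rows", "kwargs": {"moves": [{"claw":-1,"dp":[0.09,0.25,0.6],"rot":[0,0,0.12]},{"claw":-1,"dp":[0.09,0.25,0.6],"rot":[0,0,0.12]},{"claw":-1,"dp":[0,0,0],"rot":[0,0,0]}]}}

```text
t: 4.18
tcp_pos: [0.4575, -0.2621, 0.1201]
tool_rot: [-3.139, -0.002, -0.265]
contact_force: [0.9, -0.4, 0.2]
gripper_width: 0.0857
```

```bash
python3 plan.py .4553 -.2675 .02 -.275 6; python3 - <<'E'
from plant import capture
from h import *
c=capture("scene")
crop(c,270,180,470,330,4,"pics/s2.png")
print(proj(c,[[.4553,-.2675,0],[.4553,-.2675,.075]]))
E
```

```text
t 4.17 p [ 0.4575 -0.2621  0.1201] rpy [-3.1386e+00 -2.4000e-03 -2.6480e-01] F [ 0.9 -0.4  0.2] w 0.0857 q [ 0.21  0.41  0.32  1.97 -0.18  0.78  0.37]
[-0.004, 0.025, 0.417] [-0.005, -0.004, 0.016]
[-0.004, 0.025, 0.417] [-0.005, -0.004, 0.016]
[-0.004, 0.025, 0.417] [-0.005, -0.004, 0.016]
[-0.003, 0.025, 0.417] [-0.005, -0.004, 0.016]
[-0.003, 0.025, 0.417] [-0.005, -0.004, 0.016]
[-0.003, 0.024, 0.417] [-0.005, -0.004, 0.016]
[[356.00715057 305.22755024]
 [356.21494207 274.40524136]]
```

View pics/s2.png

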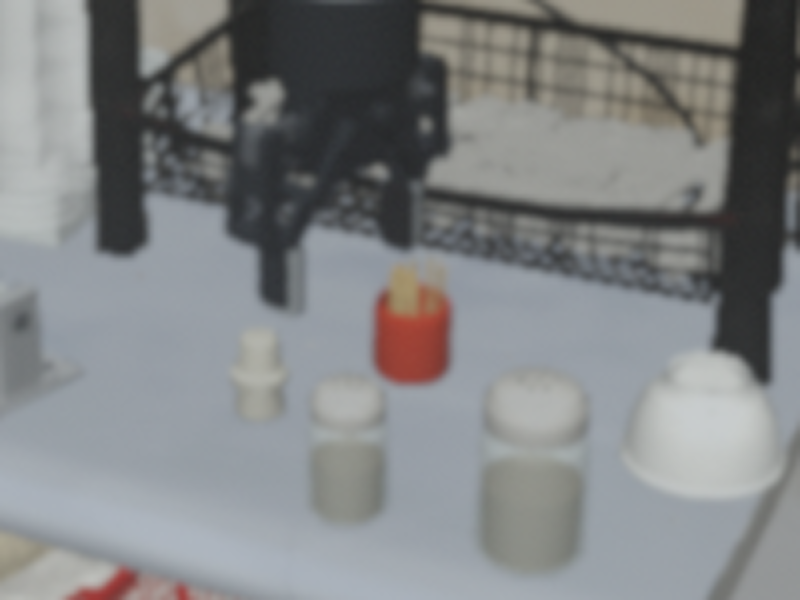

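Request:
{"fn": "play_rows", "kwargs": {"moves": [{"claw":-1,"dp":[0,0.06,0.42],"rot":[0,0,0.05]},{"claw":-1,"dp":[0,0.06,0.42],"rot":[0,0,0.05]},{"claw":-1,"dp":[0,0.06,0.42],"rot":[0,0,0.05]},{"claw":-1,"dp":[0,0.0,0.42],"rot":[0,0,0]},{"claw":-1,"dp":[0,0,0.3],"rot":[0,0,0]},{"claw":-1,"dp":[0,0,0.2],"rot":[0,0,0]},{"claw":-1,"dp":[0,0,0],"rot":[0,0,0]}]}}

```text
t: 5.1
tcp_pos: [0.4581, -0.2671, 0.0289]
tool_rot: [-3.137, -0.005, -0.278]
contact_force: [-0.9, -0.3, 0.8]
gripper_width: 0.0852
```

```bash
python3 plan.py .4553 -.2675 .02 -.275 1; python3 - <<'E'
from plant import capture
from h import *
c=capture("scene")
crop(c,270,180,470,330,4,"pics/s3.png")
E
```

```text
t 5.1 p [ 0.4581 -0.2671  0.0289] rpy [-3.1373 -0.0053 -0.2777] F [-0.9 -0.3  0.8] w 0.0852 q [ 0.27  0.56  0.26  2.   -0.26  0.6   0.43]
[-0.066, 0.029, 0.223] [-0.041, -0.051, -0.025]
```

View pics/s3.png

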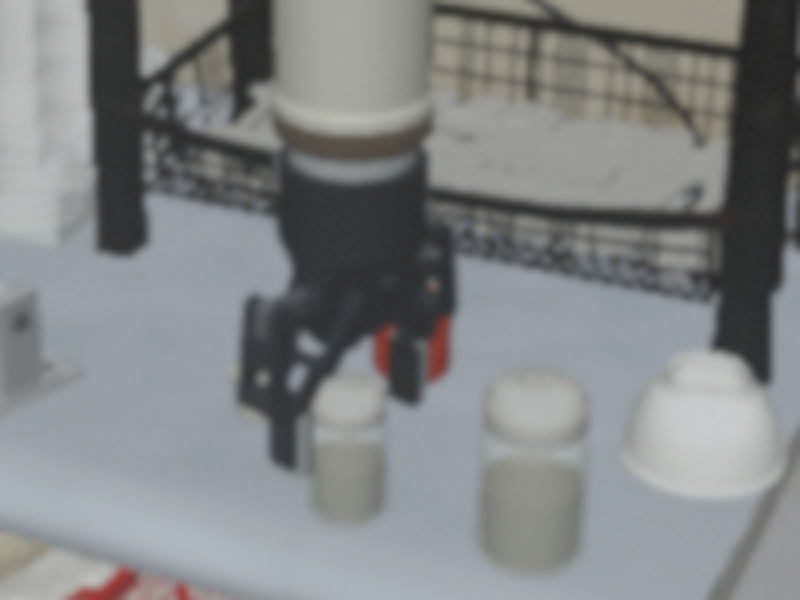

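Request:
{"fn": "play_rows", "kwargs": {"moves": [{"claw":-1,"dp":[-0.06,0,0.26],"rot":[-0.04,-0.05,0]},{"claw":-1,"dp":[0,0,0],"rot":[0,0,0]},{"claw":0,"dp":[0,0,0],"rot":[0,0,0]},{"claw":0,"dp":[0,0,0],"rot":[0,0,0]},{"claw":0.3,"dp":[0,0,0],"rot":[0,0,0]},{"claw":0.3,"dp":[0,0,0],"rot":[0,0,0]},{"claw":0.3,"dp":[0,0,0],"rot":[0,0,0]},{"claw":0.3,"dp":[0,0,0],"rot":[0,0,0]}], "newtons": 25}}

```text
t: 6.15
tcp_pos: [0.457, -0.267, 0.0198]
tool_rot: [3.141, -0.003, -0.278]
contact_force: [-0.7, 0.3, 0.0]
gripper_width: 0.0402
```

```bash
python3 plan.py .4553 -.2675 .12 -.275; python3 - <<'E'
from plant import capture
from h import *
c=capture("scene")
crop(c,270,180,470,330,4,"pics/s4.png")
E
```

```text
t 6.15 p [ 0.457  -0.267   0.0198] rpy [ 3.141e+00 -3.000e-03 -2.777e-01] F [-0.7  0.3  0. ] w 0.0402 q [ 0.27  0.58  0.26  2.01 -0.26  0.58  0.43]
[-0.01, 0.008, -0.835] [0.002, -0.01, -0.008]
[-0.011, 0.008, -0.835] [0.002, -0.01, -0.008]
[-0.012, 0.008, -0.835] [0.002, -0.01, -0.008]
```

View pics/s4.png

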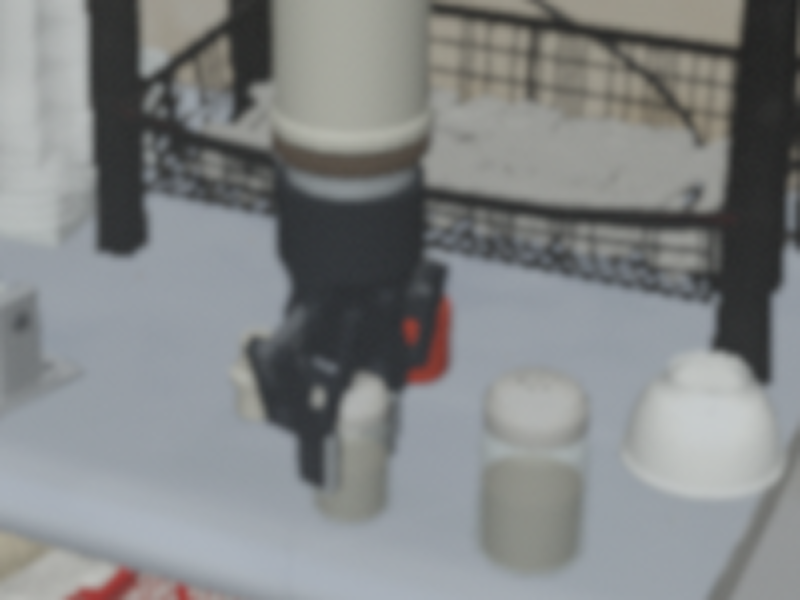

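Request:
{"fn": "play_rows", "kwargs": {"moves": [{"claw":1,"dp":[0,0,0],"rot":[0,0,0]},{"claw":1,"dp":[0,0,-0.2],"rot":[0,0,0]},{"claw":1,"dp":[0,0,-0.5],"rot":[0,0,0]},{"claw":1,"dp":[0,0,-0.7],"rot":[0,0,0]},{"claw":1,"dp":[0,0,-0.7],"rot":[0,0,0]},{"claw":1,"dp":[0,0,-0.6],"rot":[0,0,0]},{"claw":1,"dp":[0,0,-0.2],"rot":[0,0,0]}], "newtons": 30}}

```text
t: 7.08
tcp_pos: [0.456, -0.2665, 0.1402]
tool_rot: [3.141, -0.002, -0.278]
contact_force: [0.3, -0.6, -1.7]
gripper_width: 0.0404
```

```bash
python3 plan.py .5329 .1549 .14 -.275 12; python3 - <<'E'
from plant import capture
from h import *
c=capture("scene")
crop(c,270,180,470,330,4,"pics/s5.png")
E
```

```text
t 7.08 p [ 0.456  -0.2665  0.1402] rpy [ 3.1413e+00 -1.7000e-03 -2.7800e-01] F [ 0.3 -0.6 -1.7] w 0.0404 q [ 0.2   0.38  0.34  1.96 -0.17  0.83  0.35]
[-0.087, -0.888, -0.0] [0.0, -0.001, -0.002]
[-0.087, -0.888, -0.0] [0.0, -0.001, -0.002]
[-0.086, -0.888, -0.0] [0.0, -0.001, -0.002]
[-0.086, -0.888, 0.0] [0.0, -0.001, -0.002]
[-0.086, -0.888, 0.0] [0.0, -0.001, -0.002]
[-0.086, -0.888, 0.0] [0.0, -0.001, -0.002]
[-0.086, -0.888, 0.0] [0.0, -0.001, -0.002]
[-0.085, -0.888, 0.0] [0.0, -0.001, -0.002]
[-0.085, -0.888, 0.0] [0.0, -0.001, -0.002]
[-0.085, -0.888, 0.0] [0.0, -0.001, -0.002]
[-0.085, -0.888, 0.0] [0.0, -0.001, -0.002]
[-0.084, -0.888, 0.0] [0.0, -0.001, -0.002]
```

View pics/s5.png

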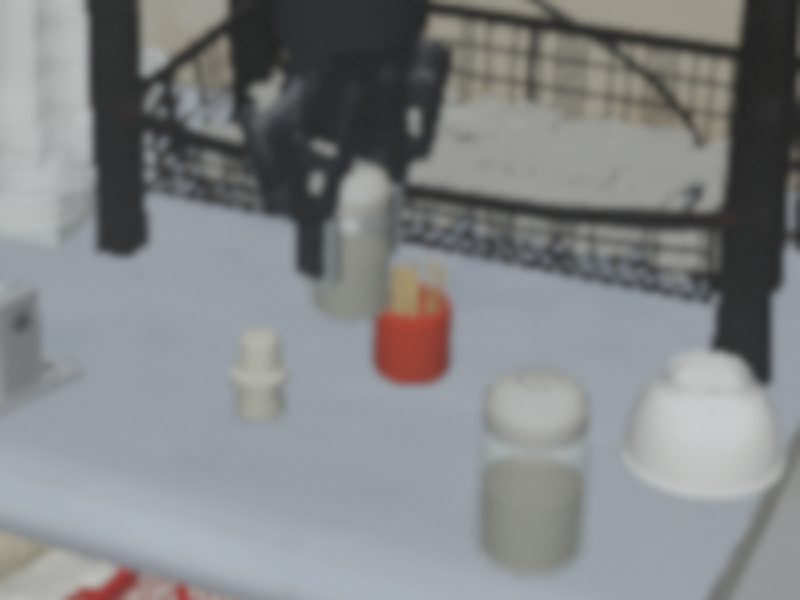

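Request:
{"fn": "play_rows", "kwargs": {"moves": [{"claw":1,"dp":[-0.05,-0.4,0],"rot":[0,0,0]},{"claw":1,"dp":[-0.09,-0.8,0],"rot":[0,0,0]},{"claw":1,"dp":[-0.09,-0.89,0],"rot":[0,0,0]},{"claw":1,"dp":[-0.09,-0.89,0],"rot":[0,0,0]},{"claw":1,"dp":[-0.09,-0.89,0],"rot":[0,0,0]},{"claw":1,"dp":[-0.09,-0.89,0],"rot":[0,0,0]},{"claw":1,"dp":[-0.09,-0.89,0],"rot":[0,0,0]},{"claw":1,"dp":[-0.09,-0.89,0],"rot":[0,0,0]},{"claw":1,"dp":[-0.09,-0.89,0],"rot":[0,0,0]},{"claw":1,"dp":[-0.09,-0.89,0],"rot":[0,0,0]},{"claw":1,"dp":[-0.09,-0.6,0],"rot":[0,0,0]},{"claw":1,"dp":[0,-0.3,0],"rot":[0,0,0]}]}}

```text
t: 8.62
tcp_pos: [0.5089, 0.124, 0.1265]
tool_rot: [3.138, 0.023, -0.27]
contact_force: [0.2, -0.2, -2.1]
gripper_width: 0.0403
```

```bash
python3 plan.py .5329 .1549 .14 -.275 2
```

```text
t 8.62 p [0.5089 0.124  0.1265] rpy [ 3.1376  0.0234 -0.2705] F [ 0.2 -0.2 -2.1] w 0.0403 q [-0.44  0.4   0.19  1.95 -0.11  0.82 -0.46]
[0.182, -0.452, -0.175] [0.019, 0.111, 0.022]
[0.183, -0.453, -0.172] [0.019, 0.111, 0.022]
```

Request:
{"fn": "play_rows", "kwargs": {"moves": [{"claw":1,"dp":[0.2,-0.5,-0.1],"rot":[0.02,0.11,0.02]},{"claw":1,"dp":[0.2,-0.4,-0.1],"rot":[0.02,0.11,0.02]},{"claw":1,"dp":[0,0,0],"rot":[0,0,0]}]}}

```text
t: 9.0
tcp_pos: [0.5354, 0.1564, 0.1336]
tool_rot: [3.141, -0.0, -0.275]
contact_force: [0.1, -0.1, -1.0]
gripper_width: 0.0405
```

```bash
python3 plan.py .5329 .1549 .11 -.275 2; python3 - <<'E'
from plant import capture
from h import *
import pickle
c={n:capture(n) for n in("scene","top")}
pickle.dump(c,open("c2.pkl","wb"))
crop(c["scene"],170,160,330,280,5,"pics/s6.png"); crop(c["top"],130,190,310,340,4,"pics/t6.png")
E
```

```text
t 9.0 p [0.5354 0.1564 0.1336] rpy [ 3.1411e+00 -4.0000e-04 -2.7470e-01] F [ 0.1 -0.1 -1. ] w 0.0405 q [-0.48  0.43  0.19  1.89 -0.1   0.84 -0.52]
[-0.025, 0.027, 0.295] [0.002, -0.002, 0.002]
[-0.025, 0.027, 0.295] [0.002, -0.002, 0.002]
```

View pics/s6.png

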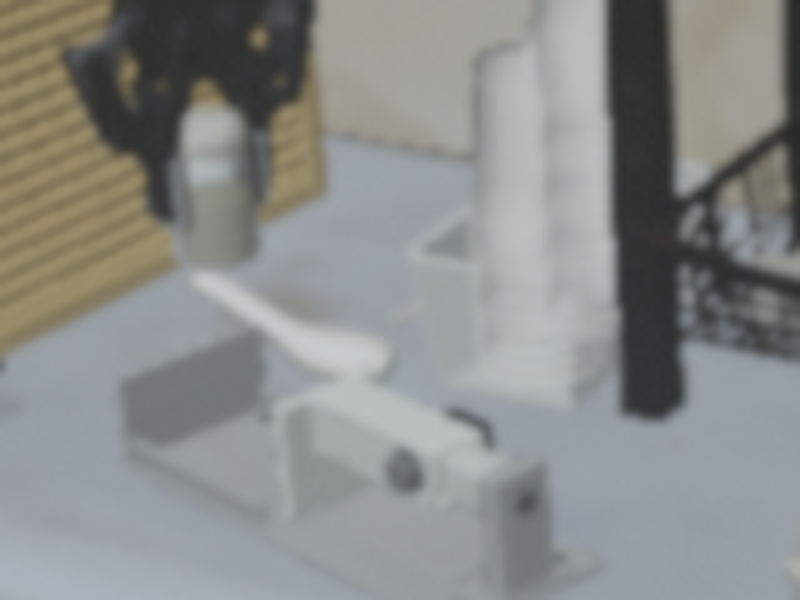

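View pics/t6.png

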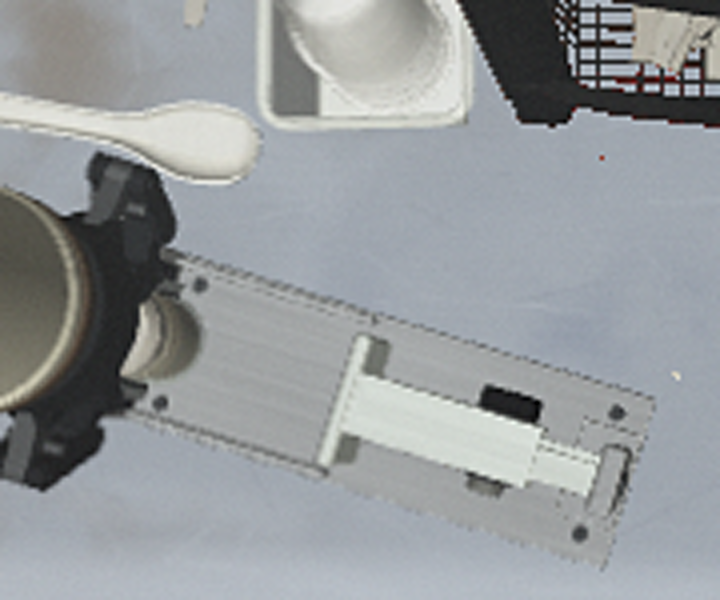

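Request:
{"fn": "play_rows", "kwargs": {"moves": [{"claw":1,"dp":[-0.03,0.03,0.3],"rot":[0,0,0]},{"claw":1,"dp":[-0.03,0.03,0.5],"rot":[0,0,0]},{"claw":1,"dp":[0,0,0.5],"rot":[0,0,0]},{"claw":1,"dp":[0,0,0.5],"rot":[0,0,0]},{"claw":1,"dp":[0,0,0.3],"rot":[0,0,0]},{"claw":1,"dp":[0,0,0.1],"rot":[0,0,0]},{"claw":1,"dp":[0,0,0],"rot":[0,0,0]}]}}

```text
t: 9.98
tcp_pos: [0.5284, 0.146, 0.0396]
tool_rot: [3.136, 0.004, -0.284]
contact_force: [-0.0, -0.8, -0.4]
gripper_width: 0.0401
```

```bash
python3 plan.py .5329 .1549 .03 -.275 1; python3 - <<'E'
from plant import capture
from h import *
import pickle
c={n:capture(n) for n in("scene","top")}
pickle.dump(c,open("c3.pkl","wb"))
crop(c["scene"],170,160,330,280,5,"pics/s7.png")
E
```

```text
t 9.97 p [0.5284 0.146  0.0396] rpy [ 3.1356  0.0036 -0.2844] F [-0.  -0.8 -0.4] w 0.0401 q [-0.45  0.56  0.16  1.95 -0.14  0.65 -0.48]
[0.045, -0.247, 0.239] [0.057, 0.035, -0.089]
```

View pics/s7.png

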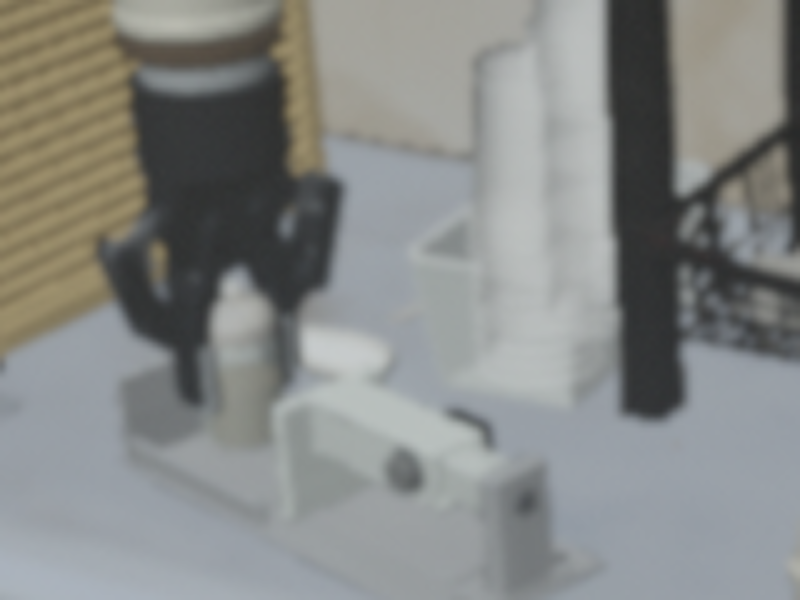

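Request:
{"fn": "play_rows", "kwargs": {"moves": [{"claw":1,"dp":[0.04,-0.25,0],"rot":[0.05,0.03,-0.09]},{"claw":1,"dp":[0,0,0],"rot":[0,0,0]}]}}

```text
t: 10.32
tcp_pos: [0.5347, 0.1569, 0.0414]
tool_rot: [-3.139, -0.003, -0.274]
contact_force: [-1.0, 0.4, -0.8]
gripper_width: 0.0401
```

```bash
python3 plan.py .5329 .1549 .03 -.275 1
```

```text
t 10.32 p [0.5347 0.1569 0.0414] rpy [-3.1394e+00 -2.7000e-03 -2.7350e-01] F [-1.   0.4 -0.8] w 0.0401 q [-0.46  0.57  0.16  1.93 -0.14  0.65 -0.49]
[-0.03, 0.06, 0.285] [-0.021, -0.026, 0.014]
```

Request:
{"fn": "play_rows", "kwargs": {"moves": [{"claw":1,"dp":[-0.02,0,0.3],"rot":[-0.02,-0.02,0]},{"claw":1,"dp":[0,0,0],"rot":[0,0,0]}]}}

```text
t: 10.58
tcp_pos: [0.534, 0.1574, 0.0289]
tool_rot: [-3.141, -0.001, -0.273]
contact_force: [0.4, 0.1, -1.6]
gripper_width: 0.0403
```

```bash
python3 plan.py .5329 .1549 .0255 -.275 1
```

```text
t 10.57 p [0.534  0.1574 0.0289] rpy [-3.1413e+00 -8.0000e-04 -2.7310e-01] F [ 0.4  0.1 -1.6] w 0.0403 q [-0.46  0.59  0.15  1.93 -0.14  0.63 -0.48]
[-0.009, 0.068, 0.085] [-0.003, -0.007, 0.019]
```

Request:
{"fn": "play_rows", "kwargs": {"moves": [{"claw":1,"dp":[0,0.05,0.06],"rot":[0,0,0]},{"claw":1,"dp":[0,0,0.03],"rot":[0,0,0]},{"claw":1,"dp":[0,0,0],"rot":[0,0,0]}]}}

```text
t: 10.95
tcp_pos: [0.5333, 0.1549, 0.0259]
tool_rot: [3.142, -0.0, -0.274]
contact_force: [0.5, 0.4, -1.1]
gripper_width: 0.0404
```

```bash
python3 plan.py .5329 .1549 .0255 -.275 1; python3 - <<'E'
from plant import capture
from h import *
import pickle
c={n:capture(n) for n in("scene","top")}
pickle.dump(c,open("c3.pkl","wb"))
crop(c["scene"],190,200,290,275,8,"pics/s8.png")
E
```

```text
t 10.95 p [0.5333 0.1549 0.0259] rpy [ 3.1416e+00 -3.0000e-04 -2.7360e-01] F [ 0.5  0.4 -1.1] w 0.0404 q [-0.45  0.59  0.15  1.94 -0.15  0.62 -0.48]
[-0.011, 0.003, 0.01] [0.0, -0.003, 0.014]
```

View pics/s8.png

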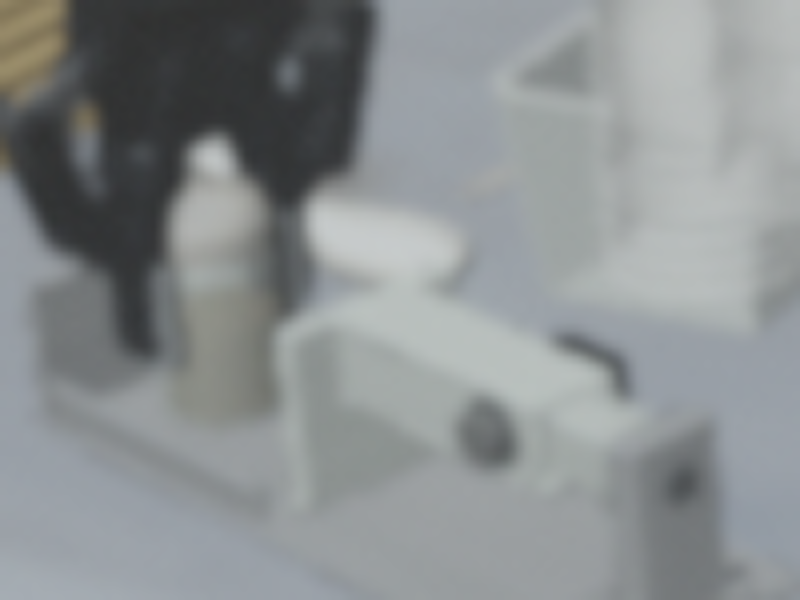

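Request:
{"fn": "play_rows", "kwargs": {"moves": [{"claw":1,"dp":[0,0,0.03],"rot":[0,0,0]},{"claw":1,"dp":[0,0,0.03],"rot":[0,0,0]},{"claw":1,"dp":[0,0,0],"rot":[0,0,0]}]}}

```text
t: 11.42
tcp_pos: [0.5336, 0.1549, 0.026]
tool_rot: [-3.141, -0.0, -0.274]
contact_force: [-0.4, 0.1, -1.3]
gripper_width: 0.0403
```

Request:
{"fn": "play_rows", "kwargs": {"moves": [{"claw":1,"dp":[0,0,0.06],"rot":[0,0,0]},{"claw":1,"dp":[0,0,0.06],"rot":[0,0,0]}]}}

```text
t: 11.68
tcp_pos: [0.5339, 0.155, 0.0256]
tool_rot: [-3.14, 0.001, -0.274]
contact_force: [-10.0, -2.7, 30.9]
gripper_width: 0.0404
```

```bash
python3 plan.py
```

```text
t 11.68 p [0.5339 0.155  0.0256] rpy [-3.1399e+00  1.0000e-03 -2.7440e-01] F [-10.   -2.7  30.9] w 0.0404 q [-0.45  0.59  0.15  1.93 -0.15  0.62 -0.48]
```

Request:
{"fn": "play_rows", "kwargs": {"moves": [{"claw":1,"dp":[0,0,-0.01],"rot":[0,0,0]},{"claw":1,"dp":[0,0,0],"rot":[0,0,0]}]}}

```text
t: 11.92
tcp_pos: [0.5342, 0.155, 0.0265]
tool_rot: [-3.139, 0.0, -0.275]
contact_force: [0.1, -0.1, -1.3]
gripper_width: 0.0402
```

Request:
{"fn": "play_rows", "kwargs": {"moves": [{"claw":1,"dp":[0,0,0.02],"rot":[0,0,0]},{"claw":0.0,"dp":[0,0,0],"rot":[0,0,0]},{"claw":-0.1,"dp":[0,0,0],"rot":[0,0,0]},{"claw":-0.3,"dp":[0,0,0],"rot":[0,0,0]},{"claw":-0.6,"dp":[0,0,0],"rot":[0,0,0]},{"claw":-0.6,"dp":[0,0,0],"rot":[0,0,0]}]}}

```text
t: 12.68
tcp_pos: [0.534, 0.1549, 0.0246]
tool_rot: [-3.14, 0.001, -0.274]
contact_force: [0.1, 0.3, -0.7]
gripper_width: 0.0684
```

```bash
python3 plan.py; python3 - <<'E'
from plant import capture
from h import *
import pickle
c={n:capture(n) for n in("scene","top")}
pickle.dump(c,open("c3.pkl","wb"))
crop(c["scene"],190,200,290,275,8,"pics/s9.png")
E
```

```text
t 12.68 p [0.534  0.1549 0.0246] rpy [-3.1402e+00  1.0000e-03 -2.7450e-01] F [ 0.1  0.3 -0.7] w 0.0684 q [-0.45  0.6   0.15  1.93 -0.15  0.62 -0.48]
```

View pics/s9.png

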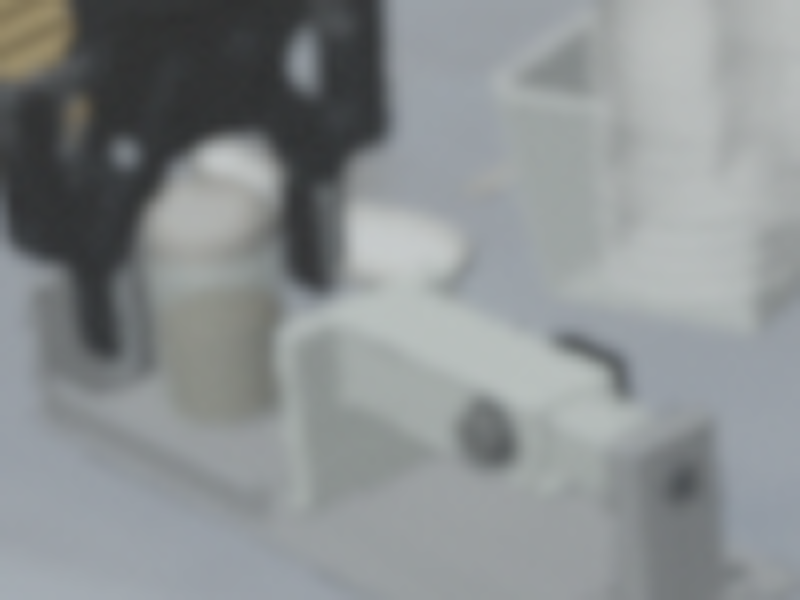

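Request:
{"fn": "play_rows", "kwargs": {"moves": [{"claw":-0.8,"dp":[0,0,-0.2],"rot":[0,0,0]},{"claw":-1,"dp":[0,0,-0.4],"rot":[0,0,0]},{"claw":-1,"dp":[0,0,-0.6],"rot":[0,0,0]},{"claw":-1,"dp":[0,0,-0.6],"rot":[0,0,0]},{"claw":-1,"dp":[0,0,-0.6],"rot":[0,0,0]},{"claw":-1,"dp":[0,0,-0.4],"rot":[0,0,0]},{"claw":-1,"dp":[0,0,0],"rot":[0,0,0]}]}}

```text
t: 13.65
tcp_pos: [0.5354, 0.1549, 0.1462]
tool_rot: [-3.137, -0.003, -0.275]
contact_force: [-0.4, 0.1, 0.7]
gripper_width: 0.0853
```

```bash
python3 plan.py .4897 .0018 .14 -.275; python3 - <<'E'
from plant import capture
from h import *
import pickle
c={n:capture(n) for n in("scene","top")}
pickle.dump(c,open("c3.pkl","wb"))
crop(c["scene"],180,200,300,290,6,"pics/s10.png")
crop(c["top"],130,220,310,350,4,"pics/t10.png")
E
```

```text
t 13.65 p [0.5354 0.1549 0.1462] rpy [-3.1371e+00 -3.0000e-03 -2.7500e-01] F [-0.4  0.1  0.7] w 0.0853 q [-0.48  0.41  0.19  1.88 -0.1   0.86 -0.52]
[-0.012, 0.799, 0.027] [-0.009, -0.006, 0.0]
[-0.012, 0.799, 0.028] [-0.009, -0.006, 0.0]
[-0.012, 0.799, 0.029] [-0.009, -0.006, 0.0]
[-0.012, 0.799, 0.029] [-0.009, -0.006, 0.0]
[-0.012, 0.799, 0.03] [-0.009, -0.006, 0.0]
```

View pics/s10.png

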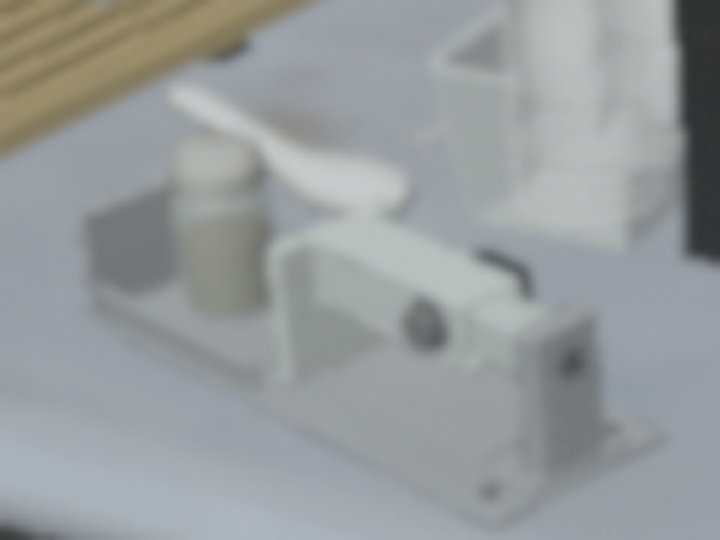

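View pics/t10.png

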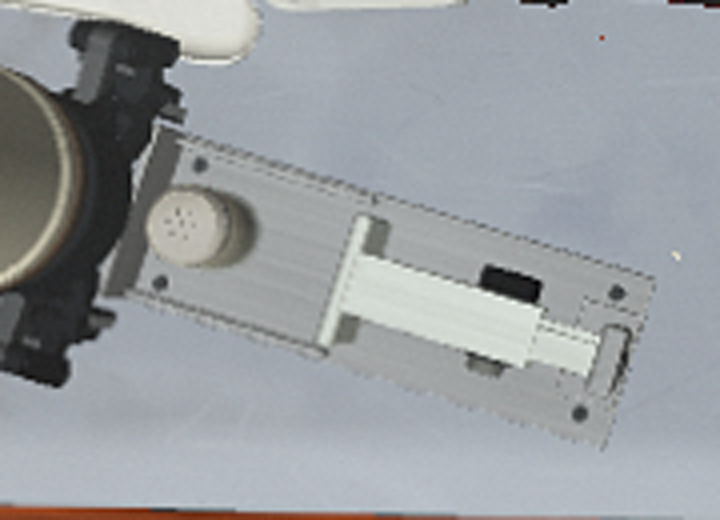

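```bash
python3 - <<'E'
from h import *; import pickle
c=pickle.load(open("c3.pkl","rb")); t=c["top"]
cad=np.array([.5087,.0692]);yw=-.2759
Rm=np.array([[np.cos(yw),-np.sin(yw)],[np.sin(yw),np.cos(yw)]])
for n,uv,z in [("cap",(130+187/4,220+227/4),.081),("button top edge",(130+485/4,220+368/4),.055),("hous",(130+512/4,220+272/4),.065)]:
    p=onz(t,uv,z); print(n,p.round(4),(Rm.T@(p[:2]-cad)).round(4))
E
```

```text
cap [0.5316 0.15   0.081 ] [0.    0.084]
button top edge [0.4679 0.0089 0.055 ] [-0.0228 -0.0691]
hous [ 0.5143 -0.0036  0.065 ] [ 0.0252 -0.0685]
```

Request:
{"fn": "play_rows", "kwargs": {"moves": [{"claw":-1,"dp":[0,0.5,0],"rot":[0,0,0]},{"claw":-1,"dp":[0,0.8,0],"rot":[0,0,0]},{"claw":-1,"dp":[0,0.9,0],"rot":[0,0,0]},{"claw":-1,"dp":[0,0.9,0],"rot":[0,0,0]},{"claw":-1,"dp":[0,0.6,0],"rot":[0,0,0]},{"claw":-1,"dp":[0,0.2,0],"rot":[0,0,0]},{"claw":-1,"dp":[0,0,0],"rot":[0,0,0]}], "newtons": 20}}

```text
t: 14.62
tcp_pos: [0.4822, -0.0079, 0.1375]
tool_rot: [3.136, 0.012, -0.28]
contact_force: [0.2, 0.1, -0.2]
gripper_width: 0.0853
```

```bash
python3 plan.py .4939 .0007 .08 -.275 2
```

```text
t 14.62 p [ 0.4822 -0.0079  0.1375] rpy [ 3.1356  0.012  -0.2796] F [ 0.2  0.1 -0.2] w 0.0853 q [-0.26  0.31  0.25  2.05 -0.1   0.8  -0.22]
[0.12, -0.148, 0.717] [0.028, 0.057, -0.022]
[0.116, -0.145, 0.718] [0.028, 0.057, -0.022]
```

Request:
{"fn": "play_rows", "kwargs": {"moves": [{"claw":-1,"dp":[0.13,-0.17,0.3],"rot":[0.03,0.06,-0.02]},{"claw":-1,"dp":[0.12,-0.15,0.5],"rot":[0.03,0.06,-0.02]},{"claw":-1,"dp":[0,0,0.2],"rot":[0,0,0]},{"claw":-1,"dp":[0,0,0],"rot":[0,0,0]}]}}

```text
t: 15.12
tcp_pos: [0.4966, 0.0067, 0.0942]
tool_rot: [-3.14, -0.001, -0.269]
contact_force: [0.1, -0.5, -0.6]
gripper_width: 0.0854
```

```bash
python3 plan.py .4939 .0007 .08 -.275 1;python3 - <<'E'
from plant import capture
from h import *
import pickle
c={n:capture(n) for n in("scene","top")}
crop(c["scene"],200,180,310,290,6,"pics/s11.png")
E
```

```text
t 15.12 p [0.4966 0.0067 0.0942] rpy [-3.1395e+00 -6.0000e-04 -2.6870e-01] F [ 0.1 -0.5 -0.6] w 0.0854 q [-0.26  0.4   0.22  2.06 -0.14  0.7  -0.21]
[-0.025, 0.164, 0.355] [-0.02, -0.006, 0.06]
```

View pics/s11.png

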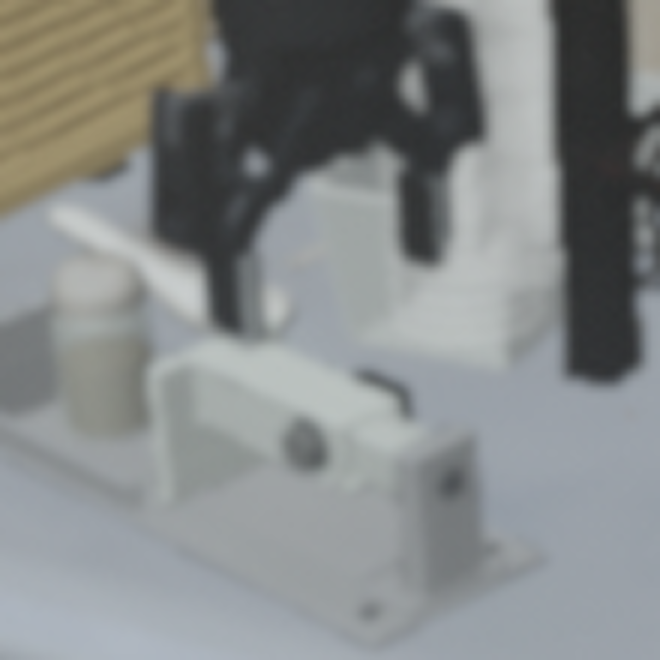

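Request:
{"fn": "play_rows", "kwargs": {"moves": [{"claw":-1,"dp":[-0.03,0.16,0.1],"rot":[-0.02,0,0.06]},{"claw":-1,"dp":[0,0,0.3],"rot":[0,0,0]},{"claw":-1,"dp":[0,0,0.3],"rot":[0,0,0]},{"claw":-1,"dp":[0,0,0],"rot":[0,0,0]}]}}

```text
t: 15.72
tcp_pos: [0.4946, -0.0002, 0.0661]
tool_rot: [-3.141, -0.004, -0.277]
contact_force: [0.4, 0.0, -0.7]
gripper_width: 0.0858
```

```bash
python3 plan.py .4939 .0007 .031 -.275 1;python3 - <<'E'
from plant import capture
from h import *
import pickle
c={n:capture(n) for n in("scene","top")}
crop(c["scene"],200,180,310,290,6,"pics/s12.png")
crop(c["top"],180,220,310,350,5,"pics/t12.png")
E
```

```text
t 15.72 p [ 4.946e-01 -2.000e-04  6.610e-02] rpy [-3.1406 -0.0037 -0.2767] F [ 0.4  0.  -0.7] w 0.0858 q [-0.23  0.44  0.22  2.08 -0.16  0.63 -0.19]
[-0.027, -0.015, 0.877] [-0.01, -0.035, -0.016]
```

View pics/s12.png

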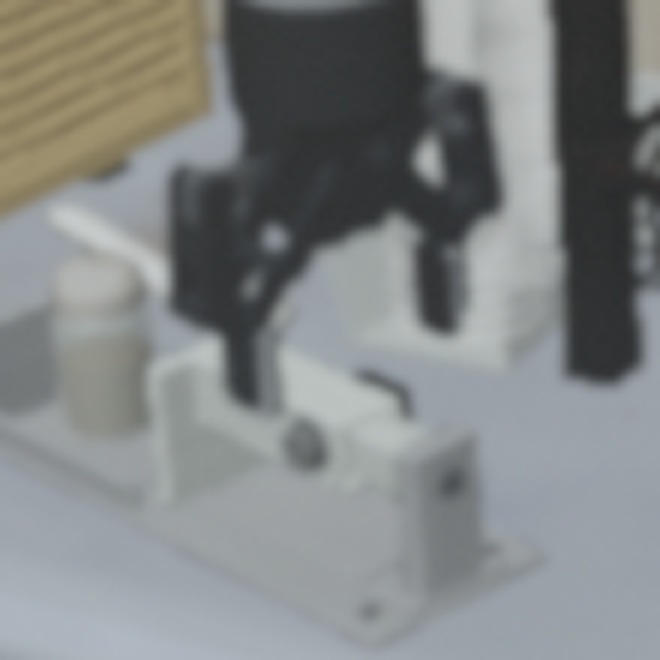

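View pics/t12.png

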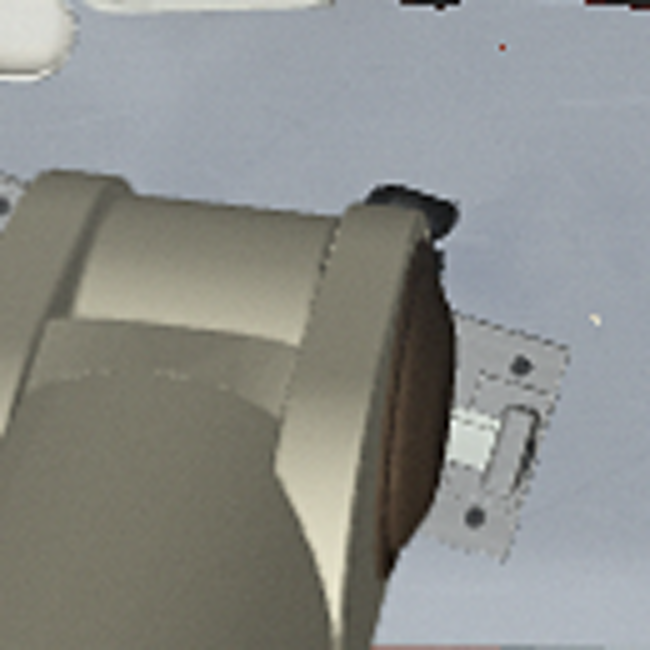

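Request:
{"fn": "play_rows", "kwargs": {"moves": [{"claw":-1,"dp":[-0.02,0,0.3],"rot":[-0.01,-0.03,0]},{"claw":-1,"dp":[0,0,0.35],"rot":[0,0,0]},{"claw":-1,"dp":[0,0,0.15],"rot":[0,0,0]},{"claw":-1,"dp":[0,0,0],"rot":[0,0,0]}]}}

```text
t: 16.32
tcp_pos: [0.4949, 0.0003, 0.0327]
tool_rot: [-3.141, -0.002, -0.276]
contact_force: [0.5, -1.0, 0.1]
gripper_width: 0.0852
```

```bash
python3 plan.py .4939 .0007 .031 -.275 1;python3 - <<'E'
from plant import capture
from h import *
import pickle
c={n:capture(n) for n in("scene","top")}
crop(c["scene"],220,200,310,290,7,"pics/s13.png")
E
```

```text
t 16.32 p [4.949e-01 3.000e-04 3.270e-02] rpy [-3.141e+00 -1.900e-03 -2.763e-01] F [ 0.5 -1.   0.1] w 0.0852 q [-0.22  0.51  0.2   2.08 -0.18  0.56 -0.17]
[-0.026, -0.002, 0.041] [-0.005, -0.018, -0.012]
```

View pics/s13.png

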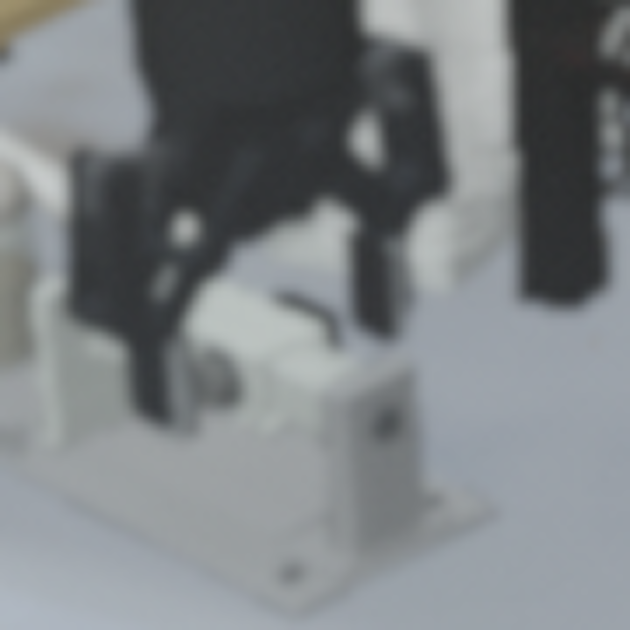

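Request:
{"fn": "play_rows", "kwargs": {"moves": [{"claw":-0.5,"dp":[-0.02,0,0.02],"rot":[0,0,0]},{"claw":-0.4,"dp":[0,0,0],"rot":[0,0,0]},{"claw":-0.36,"dp":[0,0,0],"rot":[0,0,0]}], "newtons": 20}}

```text
t: 16.8
tcp_pos: [0.4943, 0.0008, 0.033]
tool_rot: [-3.14, -0.003, -0.276]
contact_force: [-2.2, 1.2, 0.1]
gripper_width: 0.0578
```

```bash
cat > st.py <<'E'
from h import *
from plant import r
s=r.get_state(); yw=-.2759; Rm=np.array([[np.cos(yw),-np.sin(yw)],[np.sin(yw),np.cos(yw)]])
p=Rm.T@(s["tcp_pos"][:2]-np.array([.5087,.0692])); f=Rm.T@s["contact_force"][:2]
rv=(R.from_euler("xyz",s["tool_rot"]).inv()*R.from_euler("xyz",[np.pi,0,-.2759])).as_rotvec()
print("t",round(s["t"],2),"caddy xy mm",(p*1e3).round(2),"z",(s["tcp_pos"][2]*1e3).round(2),"Fc",f.round(1),"Fz",s["contact_force"][2].round(1),"w",(s["gripper_width"]*1e3).round(2),"T",s["torque"].round(2),"rot",(np.degrees(rv)/6).round(3))
E
python3 st.py
```

```text
Traceback (most recent call last):
  File "st.py", line 6, in <module>
    print("t",round(s["t"],2),"caddy xy mm",(p*1e3).round(2),"z",(s["tcp_pos"][2]*1e3).round(2),"Fc",f.round(1),"Fz",s["contact_force"][2].round(1),"w",(s["gripper_width"]*1e3).round(2),"T",s["torque"].round(2),"rot",(np.degrees(rv)/6).round(3))
                                                                                                                                                        ^^^^^^^^^^^^^^^^^^^^^^^^^^^^^^
AttributeError: 'float' object has no attribute 'round'
```

```bash
sed -i 's/(s\["gripper_width"\]\*1e3).round(2)/round(s["gripper_width"]*1e3,2)/' st.py; python3 st.py
```

```text
t 16.8 caddy xy mm [  4.83 -69.74] z 33.01 Fc [-2.4  0.6] Fz 0.1 w 57.84 T [0.09 0.33 0.05] rot [-0.012 -0.027 -0.002]
```

Request:
{"fn": "play_rows", "kwargs": {"moves": [{"claw":-0.32,"dp":[0,0,0],"rot":[0,0,0]},{"claw":-0.28,"dp":[0,0,0],"rot":[0,0,0]}]}}

```text
t: 17.05
tcp_pos: [0.4927, 0.0012, 0.0328]
tool_rot: [-3.141, 0.0, -0.276]
contact_force: [-3.2, 0.7, 2.7]
gripper_width: 0.0547
```

```bash
python3 st.py
```

```text
t 17.05 caddy xy mm [  3.12 -69.77] z 32.84 Fc [-3.3 -0.2] Fz 2.7 w 54.69 T [ 0.15  0.64 -0.01] rot [-0.01   0.     0.001]
```

Request:
{"fn": "play_rows", "kwargs": {"moves": [{"claw":-0.25,"dp":[0,0,0],"rot":[0,0,0]},{"claw":-0.22,"dp":[0,0,0],"rot":[0,0,0]},{"claw":-0.2,"dp":[0,0,0],"rot":[0,0,0]}]}}

```text
t: 17.42
tcp_pos: [0.4913, 0.0016, 0.0327]
tool_rot: [-3.141, 0.003, -0.275]
contact_force: [-4.8, 1.8, 3.1]
gripper_width: 0.0513
```

```bash
python3 st.py
```

```text
t 17.43 caddy xy mm [  1.69 -69.79] z 32.69 Fc [-5.1  0.4] Fz 3.1 w 51.3 T [ 0.23  0.93 -0.02] rot [-0.007  0.024  0.004]
```

Request:
{"fn": "play_rows", "kwargs": {"moves": [{"claw":-0.18,"dp":[0.02,0,0],"rot":[0,-0.02,0]},{"claw":-0.16,"dp":[0.01,0,0],"rot":[0,0,0]},{"claw":-0.14,"dp":[0.01,0,0],"rot":[0,0,0]}]}}

```text
t: 17.8
tcp_pos: [0.4914, 0.0016, 0.0325]
tool_rot: [-3.141, 0.008, -0.275]
contact_force: [-5.0, 1.3, 4.5]
gripper_width: 0.0488
```

```bash
python3 st.py
```

```text
t 17.8 caddy xy mm [  1.81 -69.78] z 32.46 Fc [-5.1 -0.1] Fz 4.5 w 48.85 T [0.38 1.26 0.03] rot [-0.005  0.076  0.007]
```

Request:
{"fn": "play_rows", "kwargs": {"moves": [{"claw":-0.12,"dp":[0.02,0,-0.01],"rot":[0,0.04,0]},{"claw":-0.1,"dp":[0.02,0,-0.01],"rot":[0,0.04,0]}]}}

```text
t: 18.05
tcp_pos: [0.4923, 0.0013, 0.0329]
tool_rot: [-3.141, 0.001, -0.275]
contact_force: [-5.4, 2.1, 1.4]
gripper_width: 0.047
```

```bash
python3 st.py
```

```text
t 18.05 caddy xy mm [  2.66 -69.79] z 32.92 Fc [-5.8  0.5] Fz 1.4 w 46.96 T [0.42 1.06 0.04] rot [-0.002  0.011  0.009]
```

Request:
{"fn": "play_rows", "kwargs": {"moves": [{"claw":-0.08,"dp":[0.02,0,0],"rot":[0,0.01,0]},{"claw":-0.06,"dp":[0.02,0,0],"rot":[0,0.01,0]}]}}

```text
t: 18.3
tcp_pos: [0.4931, 0.0011, 0.0331]
tool_rot: [-3.141, 0.001, -0.275]
contact_force: [-6.1, 0.6, 7.2]
gripper_width: 0.0452
```

```bash
python3 st.py
```

```text
t 18.3 caddy xy mm [  3.51 -69.82] z 33.12 Fc [-6.  -1.1] Fz 7.2 w 45.15 T [0.41 1.35 0.1 ] rot [-0.002  0.008  0.009]
```

Request:
{"fn": "play_rows", "kwargs": {"moves": [{"claw":-0.04,"dp":[0.01,0,0],"rot":[0,0,0]},{"claw":-0.02,"dp":[0,0,0],"rot":[0,0,0]}]}}

```text
t: 18.55
tcp_pos: [0.4933, 0.0011, 0.0333]
tool_rot: [-3.141, 0.001, -0.275]
contact_force: [-3.7, 1.8, 2.7]
gripper_width: 0.0447
```

```bash
python3 st.py
```

```text
t 18.55 caddy xy mm [  3.75 -69.76] z 33.32 Fc [-4.   0.7] Fz 2.7 w 44.72 T [0.32 0.96 0.03] rot [-0.003  0.012  0.011]
```

Request:
{"fn": "play_rows", "kwargs": {"moves": [{"claw":0.0,"dp":[0,0,0],"rot":[0,0,0]},{"claw":0.05,"dp":[0,0,0],"rot":[0,0,0]},{"claw":0.1,"dp":[0,0,0],"rot":[0,0,0]}]}}

```text
t: 18.92
tcp_pos: [0.4933, 0.001, 0.0333]
tool_rot: [-3.141, 0.001, -0.275]
contact_force: [-4.5, 1.6, 4.0]
gripper_width: 0.0449
```

```bash
python3 st.py; python3 - <<'E'
from plant import capture
from h import *
c=capture("scene")
crop(c,220,200,310,290,7,"pics/s14.png")
E
```

```text
t 18.93 caddy xy mm [  3.79 -69.8 ] z 33.32 Fc [-4.7  0.3] Fz 4.0 w 44.93 T [0.32 1.02 0.08] rot [-0.002  0.013  0.012]
```

View pics/s14.png

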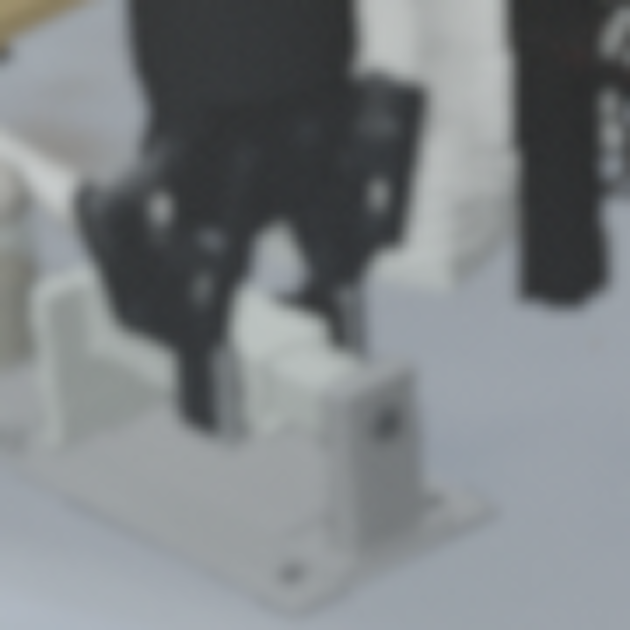

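Request:
{"fn": "play_rows", "kwargs": {"moves": [{"claw":0.1,"dp":[-0.01,-0.03,0],"rot":[0,0,0]},{"claw":0.1,"dp":[0,-0.04,0],"rot":[0,0,0]},{"claw":0.1,"dp":[0,-0.04,0],"rot":[0,0,0]}]}}

```text
t: 19.35
tcp_pos: [0.4943, 0.0046, 0.0333]
tool_rot: [3.141, 0.001, -0.275]
contact_force: [-4.3, 0.4, 3.0]
gripper_width: 0.0445
```

```bash
python3 st.py
```

```text
t 19.35 caddy xy mm [  3.78 -66.07] z 33.31 Fc [-4.3 -0.8] Fz 3.0 w 44.53 T [0.18 1.06 0.11] rot [0.006 0.008 0.004]
```

Request:
{"fn": "play_rows", "kwargs": {"moves": [{"claw":0.1,"dp":[0,-0.05,0],"rot":[0,0,0]},{"claw":0.1,"dp":[0,-0.06,0],"rot":[0,0,0]},{"claw":0.1,"dp":[0,-0.06,0],"rot":[0,0,0]},{"claw":0.1,"dp":[0,-0.06,0],"rot":[0,0,0]},{"claw":0.1,"dp":[0,-0.06,0],"rot":[0,0,0]},{"claw":0.1,"dp":[0,0,0],"rot":[0,0,0]}]}}

```text
t: 20.1
tcp_pos: [0.4978, 0.0172, 0.0333]
tool_rot: [3.141, 0.001, -0.275]
contact_force: [-3.6, 0.4, 4.0]
gripper_width: 0.0447
```

```bash
python3 st.py; python3 - <<'E'
from plant import capture
from h import *
c=capture("scene")
crop(c,190,200,310,290,6,"pics/s15.png")
E
```

```text
t 20.1 caddy xy mm [  3.72 -52.98] z 33.3 Fc [-3.6 -0.6] Fz 4.0 w 44.69 T [0.28 0.97 0.02] rot [0.002 0.008 0.012]
```

View pics/s15.png

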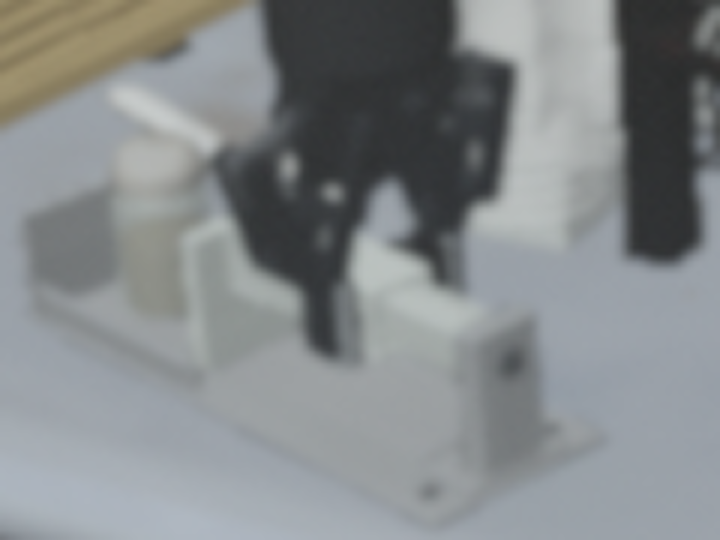

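Request:
{"fn": "play_rows", "kwargs": {"moves": [{"claw":-0.05,"dp":[0,0,0],"rot":[0,0,0]},{"claw":-0.15,"dp":[0,0,0],"rot":[0,0,0]},{"claw":-0.4,"dp":[0,0,0],"rot":[0,0,0]},{"claw":-0.8,"dp":[0,0,0],"rot":[0,0,0]},{"claw":-0.9,"dp":[0,0,0],"rot":[0,0,0]}]}}

```text
t: 20.78
tcp_pos: [0.5022, 0.0164, 0.0341]
tool_rot: [-3.14, -0.007, -0.276]
contact_force: [-0.8, 0.3, -0.3]
gripper_width: 0.0813
```

```bash
python3 st.py; python3 - <<'E'
from plant import capture
from h import *
c=capture("scene")
crop(c,190,200,310,290,6,"pics/s16.png")
E
```

```text
t 20.77 caddy xy mm [  8.17 -52.54] z 34.11 Fc [-0.8  0. ] Fz -0.3 w 81.32 T [-0.    0.01  0.  ] rot [-0.013 -0.07  -0.   ]
```

View pics/s16.png

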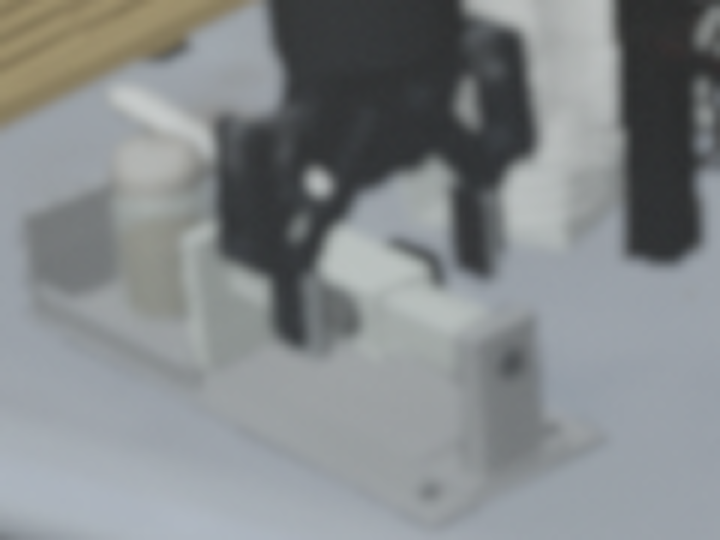

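Request:
{"fn": "play_rows", "kwargs": {"moves": [{"claw":-0.9,"dp":[-0.11,-0.2,0],"rot":[-0.01,-0.07,0]},{"claw":-0.9,"dp":[-0.11,-0.4,0],"rot":[0,0,0]},{"claw":-0.9,"dp":[0,-0.35,0],"rot":[0,0,0]},{"claw":-0.9,"dp":[0,0,0],"rot":[0,0,0]}]}}

```text
t: 21.32
tcp_pos: [0.5047, 0.0596, 0.0343]
tool_rot: [-3.14, -0.0, -0.274]
contact_force: [0.5, 0.4, 0.9]
gripper_width: 0.0811
```

```bash
python3 st.py; python3 - <<'E'
from plant import capture
from h import *
c=capture("scene")
crop(c,190,200,310,290,6,"pics/s17.png")
E
```

```text
t 21.32 caddy xy mm [ -1.23 -10.3 ] z 34.26 Fc [0.3 0.5] Fz 0.9 w 81.11 T [ 0.04  0.01 -0.01] rot [-0.013 -0.002  0.016]
```

View pics/s17.png

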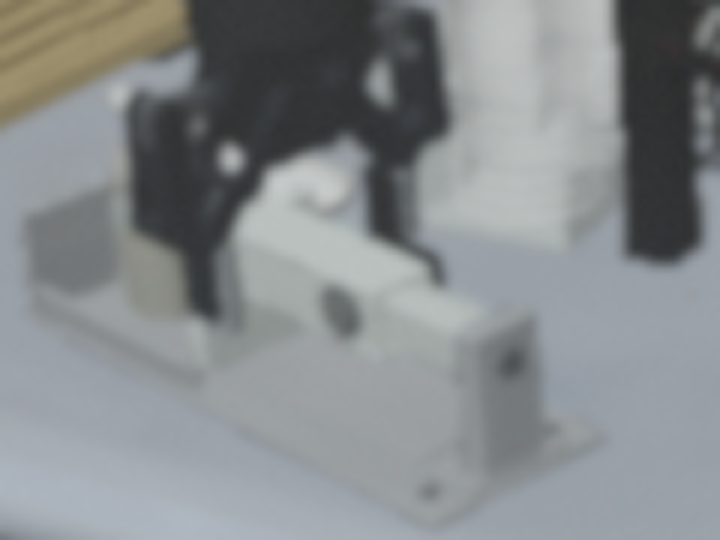

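Request:
{"fn": "play_rows", "kwargs": {"moves": [{"claw":-0.4,"dp":[0.01,0,0],"rot":[0,0,0]},{"claw":-0.1,"dp":[0,0,0],"rot":[0,0,0]},{"claw":0.05,"dp":[0,0,0],"rot":[0,0,0]},{"claw":0.14,"dp":[0,0,0],"rot":[0,0,0]},{"claw":0.18,"dp":[0,0,0],"rot":[0,0,0]}]}}

```text
t: 22.0
tcp_pos: [0.5046, 0.0568, 0.0341]
tool_rot: [3.141, 0.0, -0.278]
contact_force: [0.0, 0.1, 0.3]
gripper_width: 0.0348
```

```bash
python3 st.py
```

```text
t 22.0 caddy xy mm [ -0.61 -13.08] z 34.11 Fc [-0.   0.1] Fz 0.3 w 34.77 T [ 0.01 -0.03  0.04] rot [ 0.002  0.002 -0.016]
```

Request:
{"fn": "play_rows", "kwargs": {"moves": [{"claw":0.21,"dp":[0,0,0],"rot":[0,0,0]},{"claw":0.23,"dp":[0,0,0],"rot":[0,0,0]},{"claw":0.25,"dp":[0,0,0],"rot":[0,0,0]},{"claw":0.27,"dp":[0,0,0],"rot":[0,0,0]}]}}

```text
t: 22.5
tcp_pos: [0.5045, 0.0567, 0.0341]
tool_rot: [3.141, 0.0, -0.278]
contact_force: [0.0, 0.3, -0.1]
gripper_width: 0.0314
```

```bash
python3 st.py
```

```text
t 22.5 caddy xy mm [ -0.64 -13.15] z 34.1 Fc [-0.1  0.3] Fz -0.1 w 31.39 T [0.   0.03 0.02] rot [ 0.002  0.003 -0.017]
```

Request:
{"fn": "play_rows", "kwargs": {"moves": [{"claw":0.29,"dp":[0,0,0],"rot":[0,0,0]},{"claw":0.31,"dp":[0,0,0],"rot":[0,0,0]},{"claw":0.33,"dp":[0,0,0],"rot":[0,0,0]}]}}

```text
t: 22.88
tcp_pos: [0.5043, 0.0568, 0.0341]
tool_rot: [3.141, 0.001, -0.277]
contact_force: [0.1, -0.1, 0.2]
gripper_width: 0.0303
```

```bash
python3 st.py
```

```text
t 22.88 caddy xy mm [ -0.9  -13.14] z 34.14 Fc [ 0.1 -0. ] Fz 0.2 w 30.28 T [-0.06 -0.    0.1 ] rot [ 0.004  0.007 -0.012]
```

Request:
{"fn": "play_rows", "kwargs": {"moves": [{"claw":0.36,"dp":[0,0,0],"rot":[0,0,0]},{"claw":0.4,"dp":[0,0,0],"rot":[0,0,0]}]}}

```text
t: 23.12
tcp_pos: [0.5043, 0.0568, 0.0341]
tool_rot: [3.141, 0.001, -0.277]
contact_force: [-0.6, -1.3, 0.9]
gripper_width: 0.0296
```

```bash
python3 st.py
```

```text
t 23.12 caddy xy mm [ -0.88 -13.13] z 34.14 Fc [-0.2 -1.4] Fz 0.9 w 29.64 T [-0.02  0.08  0.04] rot [ 0.003  0.006 -0.011]
```

Request:
{"fn": "play_rows", "kwargs": {"moves": [{"claw":0.4,"dp":[0,-0.04,0],"rot":[0,0,0]},{"claw":0.4,"dp":[0,-0.05,0],"rot":[0,0,0]},{"claw":0.4,"dp":[0,-0.05,0],"rot":[0,0,0]},{"claw":0.4,"dp":[0,-0.05,0],"rot":[0,0,0]}]}}

```text
t: 23.62
tcp_pos: [0.5043, 0.057, 0.0341]
tool_rot: [3.133, 0.003, -0.28]
contact_force: [-4.4, -5.6, 4.9]
gripper_width: 0.0299
```

```bash
python3 st.py
```

```text
t 23.62 caddy xy mm [ -0.91 -12.97] z 34.12 Fc [-2.7 -6.6] Fz 4.9 w 29.93 T [-0.9   0.35  0.32] rot [ 0.081  0.026 -0.044]
```

Request:
{"fn": "play_rows", "kwargs": {"moves": [{"claw":0.4,"dp":[0,-0.06,0],"rot":[0.04,0.02,-0.03]}]}}

```text
t: 23.75
tcp_pos: [0.5044, 0.0574, 0.0341]
tool_rot: [3.135, 0.001, -0.279]
contact_force: [-2.1, -5.7, 4.9]
gripper_width: 0.0296
```

```bash
python3 st.py
```

```text
t 23.75 caddy xy mm [ -0.89 -12.53] z 34.12 Fc [-0.5 -6.1] Fz 4.9 w 29.58 T [-0.91  0.44  0.07] rot [ 0.061  0.011 -0.025]
```

Request:
{"fn": "play_rows", "kwargs": {"moves": [{"claw":0.4,"dp":[0,-0.06,0],"rot":[0.04,0.01,-0.02]},{"claw":0.4,"dp":[0,-0.06,0],"rot":[0.04,0,0]}]}}

```text
t: 24.0
tcp_pos: [0.5045, 0.0576, 0.0341]
tool_rot: [3.139, 0.001, -0.28]
contact_force: [-3.2, -5.1, 4.8]
gripper_width: 0.0294
```

```bash
python3 st.py; python3 - <<'E'
from plant import capture
from h import *
c=capture("scene")
crop(c,190,200,310,290,6,"pics/s18.png")
E
```

```text
t 24.0 caddy xy mm [ -0.9 -12.3] z 34.12 Fc [-1.7 -5.8] Fz 4.8 w 29.41 T [-1.26  0.5   0.19] rot [ 0.024  0.014 -0.037]
```

View pics/s18.png

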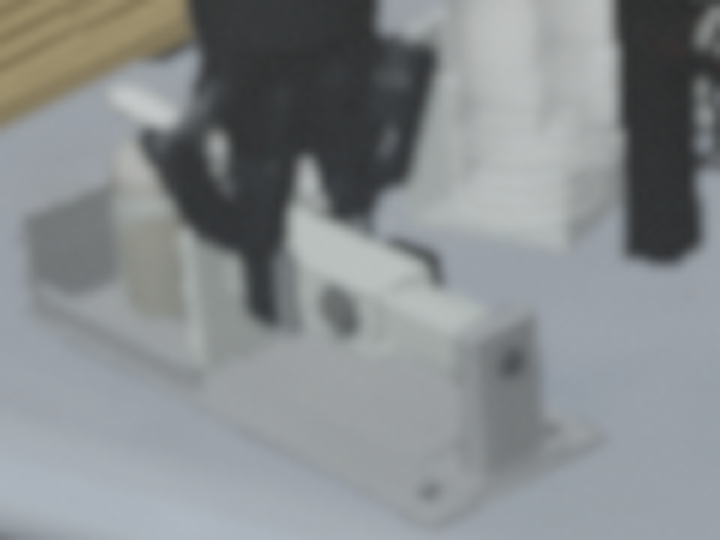

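Request:
{"fn": "play_rows", "kwargs": {"moves": [{"claw":0.7,"dp":[0,0,-0.02],"rot":[0,0,0]},{"claw":1,"dp":[0,-0.08,0],"rot":[0.02,0,0]}], "newtons": 30}}

```text
t: 24.3
tcp_pos: [0.5049, 0.0591, 0.0341]
tool_rot: [3.139, 0.002, -0.28]
contact_force: [-3.0, -5.3, 6.3]
gripper_width: 0.0292
```

```bash
python3 st.py
```

```text
t 24.3 caddy xy mm [ -0.93 -10.75] z 34.13 Fc [-1.4 -5.9] Fz 6.3 w 29.17 T [-1.32  0.41  0.24] rot [ 0.023  0.018 -0.043]
```

Request:
{"fn": "play_rows", "kwargs": {"moves": [{"claw":1,"dp":[0,-0.06,-0.01],"rot":[0.02,0.01,-0.02]},{"claw":1,"dp":[0,-0.06,-0.01],"rot":[0.02,0.01,-0.02]}]}}

```text
t: 24.55
tcp_pos: [0.5053, 0.0607, 0.0342]
tool_rot: [3.139, 0.001, -0.278]
contact_force: [0.3, -4.9, -3.5]
gripper_width: 0.0298
```

```bash
python3 st.py; python3 - <<'E'
from plant import capture
from h import *
c=capture("scene")
crop(c,190,200,310,290,6,"pics/s19.png")
E
```

```text
t 24.55 caddy xy mm [-0.91 -9.13] z 34.19 Fc [ 1.6 -4.7] Fz -3.5 w 29.78 T [-1.11 -0.04  0.1 ] rot [ 0.02   0.008 -0.024]
```

View pics/s19.png

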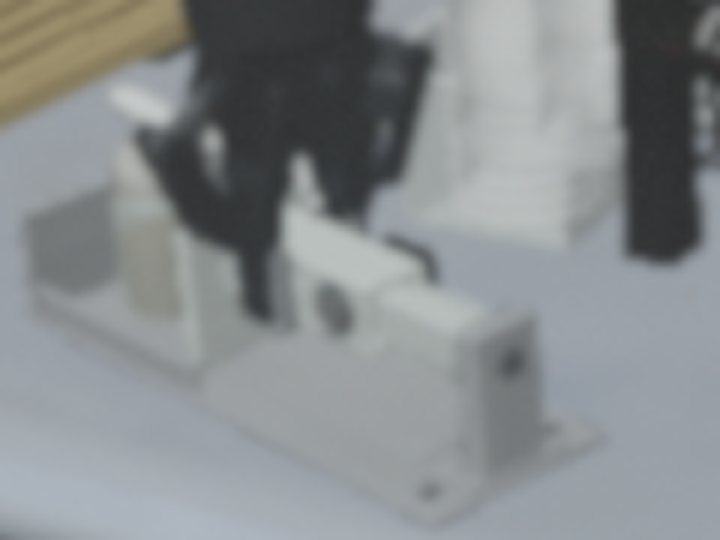

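Request:
{"fn": "play_rows", "kwargs": {"moves": [{"claw":1,"dp":[0,-0.07,0],"rot":[0.02,0,-0.02]},{"claw":1,"dp":[0,-0.06,0],"rot":[0.02,0,0]},{"claw":1,"dp":[0,-0.06,0],"rot":[0.02,0,0]}]}}

```text
t: 24.98
tcp_pos: [0.5062, 0.0639, 0.0342]
tool_rot: [3.141, 0.003, -0.28]
contact_force: [-1.0, -3.7, 0.8]
gripper_width: 0.0297
```

```bash
python3 st.py
```

```text
t 24.98 caddy xy mm [-0.93 -5.79] z 34.19 Fc [ 0.  -3.9] Fz 0.8 w 29.7 T [-1.18 -0.01  0.24] rot [ 0.006  0.025 -0.039]
```

Request:
{"fn": "play_rows", "kwargs": {"moves": [{"claw":1,"dp":[0,-0.06,0],"rot":[0.01,0.02,-0.03]},{"claw":1,"dp":[0,-0.06,0],"rot":[0.01,0,-0.01]},{"claw":1,"dp":[0,-0.06,0],"rot":[0.01,0,0]}]}}

```text
t: 25.35
tcp_pos: [0.5076, 0.0686, 0.0342]
tool_rot: [3.141, 0.002, -0.278]
contact_force: [-1.9, -5.5, 1.2]
gripper_width: 0.0296
```

```bash
python3 st.py
```

```text
t 25.35 caddy xy mm [-0.93 -0.86] z 34.19 Fc [-0.4 -5.8] Fz 1.2 w 29.62 T [-1.46  0.25  0.03] rot [ 0.001  0.014 -0.024]
```

Request:
{"fn": "play_rows", "kwargs": {"moves": [{"claw":1,"dp":[0,-0.045,0],"rot":[0,0.01,-0.02]},{"claw":1,"dp":[0,-0.045,0],"rot":[0,0,0]}]}}

```text
t: 25.6
tcp_pos: [0.5082, 0.071, 0.0342]
tool_rot: [3.14, 0.001, -0.278]
contact_force: [-1.9, -6.6, 1.5]
gripper_width: 0.0295
```

```bash
python3 st.py
```

```text
t 25.6 caddy xy mm [-0.96  1.62] z 34.18 Fc [-0.1 -6.9] Fz 1.5 w 29.54 T [-1.4   0.29  0.01] rot [ 0.014  0.011 -0.02 ]
```

Request:
{"fn": "play_rows", "kwargs": {"moves": [{"claw":1,"dp":[0,-0.04,0],"rot":[0.01,0.01,-0.02]},{"claw":1,"dp":[0,-0.04,0],"rot":[0.01,0,0]}]}}

```text
t: 25.85
tcp_pos: [0.5088, 0.0731, 0.0342]
tool_rot: [3.141, 0.001, -0.278]
contact_force: [-1.4, -5.4, 1.2]
gripper_width: 0.0294
```

```bash
python3 st.py
```

```text
t 25.85 caddy xy mm [-0.91  3.76] z 34.2 Fc [ 0.2 -5.6] Fz 1.2 w 29.38 T [-1.41  0.29 -0.04] rot [ 0.006  0.007 -0.018]
```

Request:
{"fn": "play_rows", "kwargs": {"moves": [{"claw":1,"dp":[0,-0.04,0],"rot":[0.01,0.01,-0.02]},{"claw":1,"dp":[0,-0.04,0],"rot":[0,0,0]},{"claw":1,"dp":[0,-0.04,0],"rot":[0,0,0]}]}}

```text
t: 26.22
tcp_pos: [0.5097, 0.0761, 0.0342]
tool_rot: [3.14, 0.001, -0.278]
contact_force: [-2.1, -5.9, 2.0]
gripper_width: 0.0296
```

```bash
python3 st.py
```

```text
t 26.23 caddy xy mm [-0.89  6.88] z 34.19 Fc [-0.4 -6.3] Fz 2.0 w 29.61 T [-1.35  0.34  0.14] rot [ 0.015  0.006 -0.019]
```

Request:
{"fn": "play_rows", "kwargs": {"moves": [{"claw":1,"dp":[0,-0.04,0],"rot":[0.01,0.01,-0.02]},{"claw":1,"dp":[0,-0.04,0],"rot":[0,0,0]},{"claw":1,"dp":[0,-0.04,0],"rot":[0,0,0]}]}}

```text
t: 26.6
tcp_pos: [0.5108, 0.0799, 0.0342]
tool_rot: [3.14, 0.0, -0.277]
contact_force: [-0.3, -4.4, 0.5]
gripper_width: 0.0301
```

```bash
python3 st.py
```

```text
t 26.6 caddy xy mm [-0.93 10.89] z 34.18 Fc [ 0.9 -4.3] Fz 0.5 w 30.15 T [-1.2   0.29  0.1 ] rot [ 0.016  0.005 -0.015]
```

Request:
{"fn": "play_rows", "kwargs": {"moves": [{"claw":1,"dp":[0,-0.035,0],"rot":[0.01,0,-0.01]},{"claw":1,"dp":[0,-0.035,0],"rot":[0,0,0]}]}}

```text
t: 26.85
tcp_pos: [0.5118, 0.0835, 0.0342]
tool_rot: [-3.141, 0.0, -0.277]
contact_force: [0.0, -1.5, -0.5]
gripper_width: 0.0296
```

```bash
python3 st.py; python3 - <<'E'
from plant import capture
from h import *
c=capture("scene")
crop(c,190,200,310,290,6,"pics/s20.png")
E
```

```text
t 26.85 caddy xy mm [-0.91 14.62] z 34.23 Fc [ 0.4 -1.4] Fz -0.5 w 29.58 T [-0.53  0.12 -0.1 ] rot [-0.003  0.003 -0.006]
```

View pics/s20.png

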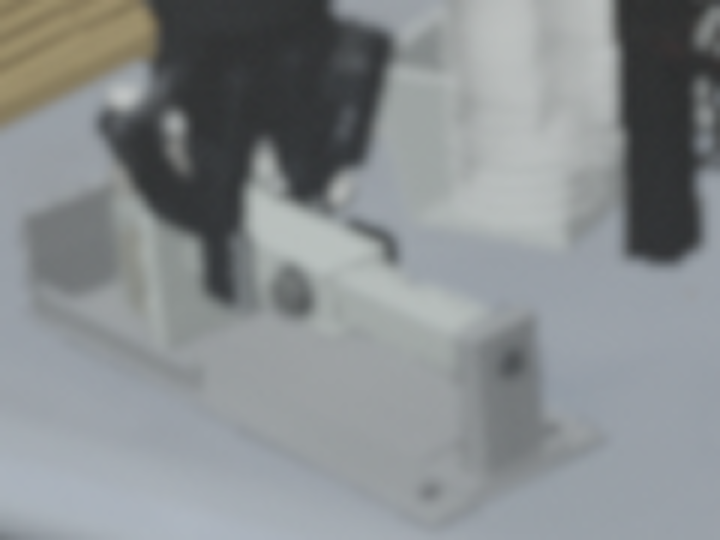

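Request:
{"fn": "play_rows", "kwargs": {"moves": [{"claw":1,"dp":[0,-0.02,0],"rot":[0,0,0]}]}}

```text
t: 27.02
tcp_pos: [0.512, 0.0842, 0.0342]
tool_rot: [3.141, 0.0, -0.276]
contact_force: [-2.0, -7.4, 2.7]
gripper_width: 0.0296
```

```bash
python3 st.py
```

```text
t 27.02 caddy xy mm [-0.93 15.29] z 34.2 Fc [ 0.1 -7.7] Fz 2.7 w 29.56 T [-1.88  0.45 -0.12] rot [ 0.002  0.005 -0.004]
```

Request:
{"fn": "play_rows", "kwargs": {"moves": [{"claw":1,"dp":[0,-0.02,0],"rot":[0,0,0]}]}}

```text
t: 27.15
tcp_pos: [0.5119, 0.0841, 0.0342]
tool_rot: [3.14, 0.001, -0.277]
contact_force: [-2.5, -5.8, 2.1]
gripper_width: 0.0296
```

```bash
python3 st.py; python3 - <<'E'
from plant import capture
from h import *
c=capture("scene")
crop(c,215,225,275,270,12,"pics/s21.png")
E
```

```text
t 27.15 caddy xy mm [-0.96 15.25] z 34.18 Fc [-0.8 -6.3] Fz 2.1 w 29.59 T [-1.29  0.28 -0.04] rot [ 0.012  0.008 -0.009]
```

View pics/s21.png

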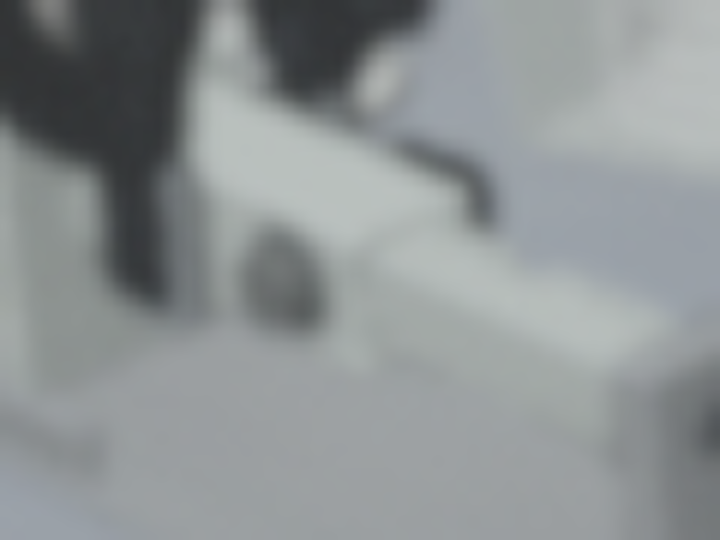

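Request:
{"fn": "play_rows", "kwargs": {"moves": [{"claw":1,"dp":[0,-0.04,0],"rot":[0.01,0,0]}]}}

```text
t: 27.32
tcp_pos: [0.5119, 0.0841, 0.0342]
tool_rot: [3.14, 0.001, -0.278]
contact_force: [-3.3, -7.6, 2.6]
gripper_width: 0.0294
```

```bash
python3 st.py
```

```text
t 27.32 caddy xy mm [-0.95 15.26] z 34.17 Fc [-1.1 -8.3] Fz 2.6 w 29.4 T [-1.76  0.39  0.05] rot [ 0.019  0.013 -0.016]
```

Request:
{"fn": "play_rows", "kwargs": {"moves": [{"claw":1,"dp":[0,0.03,0],"rot":[0,0,0]},{"claw":1,"dp":[0,0.03,0],"rot":[0,0,0]}]}}

```text
t: 27.58
tcp_pos: [0.5119, 0.0838, 0.0342]
tool_rot: [-3.141, 0.001, -0.276]
contact_force: [0.5, 0.7, -2.9]
gripper_width: 0.0298
```

```bash
python3 st.py
```

```text
t 27.57 caddy xy mm [-0.93 14.9 ] z 34.22 Fc [0.3 0.8] Fz -2.9 w 29.8 T [-0.1  -0.07 -0.16] rot [-0.003  0.005 -0.004]
```

Request:
{"fn": "play_rows", "kwargs": {"moves": [{"claw":1,"dp":[0,0.03,0],"rot":[0,0,0]}]}}

```text
t: 27.7
tcp_pos: [0.5118, 0.0837, 0.0342]
tool_rot: [-3.14, 0.0, -0.276]
contact_force: [0.4, 1.1, -3.6]
gripper_width: 0.0295
```

```bash
python3 st.py
```

```text
t 27.7 caddy xy mm [-0.93 14.78] z 34.2 Fc [0.1 1.2] Fz -3.6 w 29.51 T [-0.17 -0.04 -0.27] rot [-0.013  0.002  0.002]
```

Request:
{"fn": "play_rows", "kwargs": {"moves": [{"claw":0.25,"dp":[0,0,0],"rot":[0,0,0]},{"claw":0.15,"dp":[0,0,0],"rot":[0,0,0]},{"claw":-0.1,"dp":[0,0,0],"rot":[0,0,0]},{"claw":-0.6,"dp":[0,0,0],"rot":[0,0,0]},{"claw":-0.9,"dp":[0,0,0],"rot":[0,0,0]}], "newtons": 20}}

```text
t: 28.32
tcp_pos: [0.5123, 0.0848, 0.0348]
tool_rot: [-3.139, -0.0, -0.274]
contact_force: [-0.3, -0.2, 0.0]
gripper_width: 0.0804
```

```bash
python3 st.py; python3 - <<'E'
from plant import capture
from h import *
c=capture("scene")
crop(c,190,200,310,290,6,"pics/s22.png")
E
```

```text
t 28.32 caddy xy mm [-0.78 15.99] z 34.8 Fc [-0.2 -0.3] Fz 0.0 w 80.41 T [0.04 0.04 0.06] rot [-0.026 -0.004  0.016]
```

View pics/s22.png

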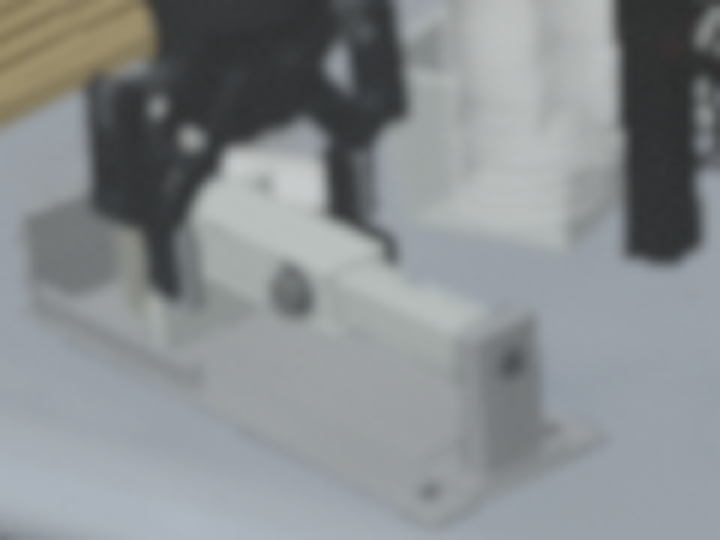

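Request:
{"fn": "play_rows", "kwargs": {"moves": [{"claw":-1,"dp":[0,0,-0.3],"rot":[0,0,0]},{"claw":-1,"dp":[0,0,-0.6],"rot":[0,0,0]},{"claw":-1,"dp":[0,0,-0.9],"rot":[0,0,0]},{"claw":-1,"dp":[0,0,-0.9],"rot":[0,0,0]},{"claw":-1,"dp":[0,0.5,-0.8],"rot":[0,0,0]},{"claw":-1,"dp":[0,0.9,-0.5],"rot":[0,0,0]},{"claw":-1,"dp":[0,0.9,-0.3],"rot":[0,0,0]},{"claw":-1,"dp":[0,0.9,0],"rot":[0,0,0]},{"claw":-1,"dp":[0,0.9,0],"rot":[0,0,0]},{"claw":-1,"dp":[0,0.9,0],"rot":[0,0,0]},{"claw":-1,"dp":[0,0.6,0],"rot":[0,0,0]},{"claw":-1,"dp":[0,0,0],"rot":[0,0,0]}]}}

```text
t: 29.88
tcp_pos: [0.4509, -0.1382, 0.2217]
tool_rot: [-3.134, -0.011, -0.275]
contact_force: [0.1, 0.1, 0.0]
gripper_width: 0.0853
```

```bash
python3 st.py; python3 - <<'E'
from plant import capture
from h import *
import pickle
c={n:capture(n) for n in("scene","top")}
pickle.dump(c,open("c4.pkl","wb"))
crop(c["scene"],190,200,310,290,6,"pics/s23.png")
crop(c["top"],145,240,305,340,5,"pics/t23.png")
cv2.imwrite("pics/top23.png",c["top"]["frame"][:,:,::-1])
E
```

```text
t 29.88 caddy xy mm [   0.92 -215.25] z 221.65 Fc [0.  0.2] Fz 0.0 w 85.29 T [-0.    0.   -0.05] rot [-0.072 -0.107  0.01 ]
```

View pics/s23.png

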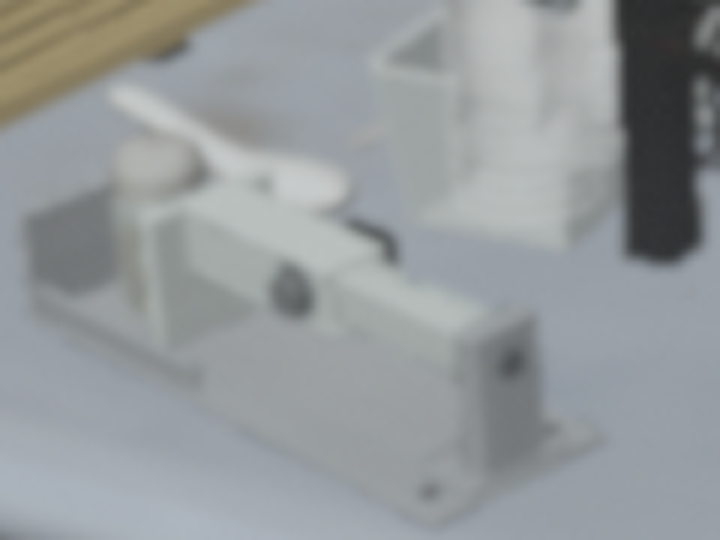

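View pics/t23.png

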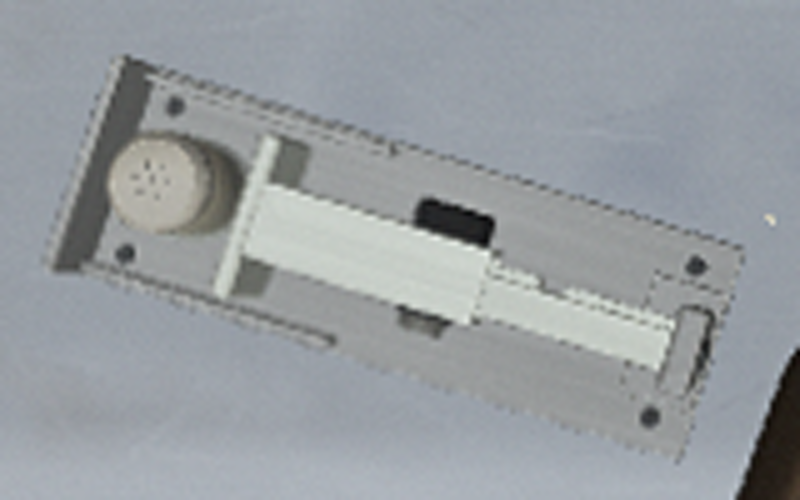

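View pics/top23.png

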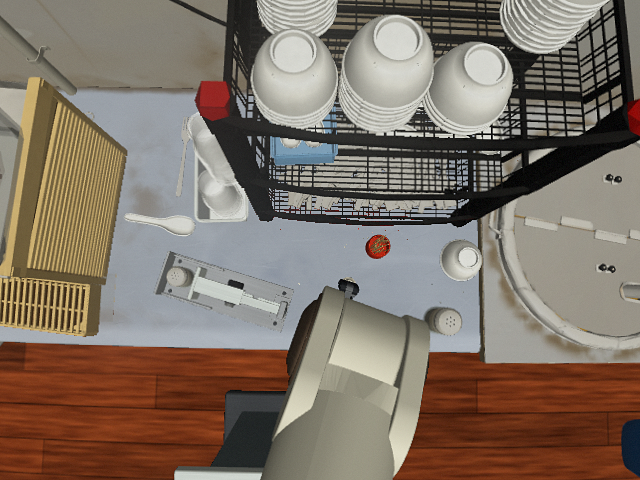

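```bash
python3 - <<'E'
from h import *
import pickle
a=pickle.load(open("c0.pkl","rb"))["top"]["frame"][295:320,240:265,::-1]
b=pickle.load(open("c4.pkl","rb"))["top"]["frame"][288:313,218:243,::-1]
cv2.imwrite("pics/cmp.png",np.hstack([cv2.resize(x,None,fx=14,fy=14,interpolation=cv2.INTER_CUBIC) for x in(a,b)]))
c=pickle.load(open("c4.pkl","rb")); t=c["top"]
cad=np.array([.5087,.0692]);yw=-.2759
Rm=np.array([[np.cos(yw),-np.sin(yw)],[np.sin(yw),np.cos(yw)]])
for n,uv,z in [("cap",(145+155/5,240+183/5),.081),("plate+",(145+270/5,240+140/5),.07),("plate-",(145+217/5,240+292/5),.07)]:
    p=onz(t,uv,z); print(n,(Rm.T@(p[:2]-cad)).round(4))
E
```

```text
cap [-0.0001  0.0855]
plate+ [0.0283 0.0515]
plate- [-0.0329  0.0522]
```

View pics/cmp.png

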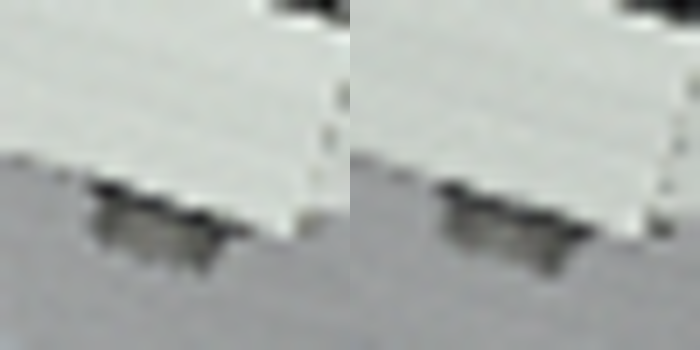

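```bash
python3 -c "
from plant import r
print(r.hand_in()); print(r.get_state()['t'])"
```

```text
the job is handed in; nothing more can be done
None
the job is handed in; nothing more can be done
```

I stood the smaller pepper shaker in the bay and locked the stop in the next hole. The job was handed in at about 30 s of the 61 s allowed.

**What I did:** I placed and released the shaker while the sleeve was still in its first hole. Then I pinched the button (opening 44.9 mm, so fully pressed) and slid the sleeve 17 mm. I let the button ride on the tube, regripped the sleeve on its plain part, and pushed it on in steps of about 1 mm.

**What the last checks showed:**
- **Lock:** the sleeve stopped at about 45 mm of travel. It then held against 8.3 N, the highest sideways force I read, well under the 18 N limit.
- **Pull-back test:** this proved little. The sleeve moved about 0.5 mm with only about 1 N on it, so it shows nothing that disagrees with the lock but did not test it hard.
- **Button:** its protrusion in the top picture looks the same as at the start, so I take it as popped out.
- **Shaker:** it stands upright at about caddy x 0, y +86 mm, and the stop plate measures about y +52 mm. My travel figure puts the plate at about +55 mm; either way there is a clear gap to the shaker.
- **Other things:** the jar, bowl and fork look unmoved. The spout was partly hidden by the arm in the last picture, so I did not fully confirm it, but the arm never came near enough to touch it.

**What went less well:**
- The shaker was pressed on the bay floor with about 31 N for a moment while setting it down.
- Sliding on the plain grip took about 4–7 N, more than the 1–3 N given, probably because of drag from the pin on the tube.

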